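Load the chill slide, notch by notch

ROBOT

A 6-joint arm with a two-finger parallel gripper is mounted at the origin on the work surface. World frame = base frame: x ahead of the robot, y to its left, z up, the work surface at z = 0. Lengths are in mm, angles in rad, forces in N, time in s.
With the tool pointing down it reaches from about 300 to 775 mm from the base axis. Payload 14.6 kg.
Tool frame: the origin (TCP) lies midway between the tips of the shut fingers; the grasp point (between the pads) lies 19 mm behind it (grip_depth is the distance from the TCP to the grasp point, in mm); z points along the fingers, y is the direction in which the jaws open and shut (so a half turn about z gives the same grasp; the last joint's range is limited). The gripper opens to 94 mm and grips with 3 to 60 N. Pads are 16 mm wide; open, the fingers measure 119 mm over their backs; the gripper's body (75 mm by 177 mm) begins 78 mm behind the grasp point.
Start: joints at [1.227, 0.3, 1.521, -0, 1.321, -0.067], TCP at [150.301, 529.055, 205.446] pointing down, gripper open.
Joint ranges: [-3.03, 3.03], [-0.79, 2.21], [0.23, 2.52], [-1.04, 4.18], [0, 3.07], [-2.55, 2.55]. Speed limits (rad/s): [2.22, 2.22, 2.57, 3.14, 3.14, 3.14].

INTERFACE

Orientations are given as [roll, pitch, yaw] about the fixed x, y, z axes, in that order (R = Rz(yaw) Ry(pitch) Rx(roll)).
In Python, from cell import read_state, camera, camera_info, sign_off, grip_depth gives the robot as it stands.
- The arm moves only by the tool drive_tool, never from a script. Its argument "motion" is one flat list of numbers, 4 for each row, row after row: the shift along the tool's x, y, z in mm, then the turn about the tool's z in rad. A call has 1 to 8 rows; each row shifts and turns the pose as measured when the row begins, along the tool's axes as they then stand; what a row does not reach is not made up. A row lasts 1/12 s, in which the tool goes at most 41.7 mm and 7.16 degrees, less where a joint would pass 70% of its speed; a pose out of reach is approached as far as the arm can. A call is refused whole if a number of a shift passes 41.7 or a number of a turn 0.125, either way. A call with a gripper value outside its range is refused whole. "jaw" is the closure, from 0 (fully open) to 1 (shut), set as the call begins (left out, the last holds). The fingers move at their own pace and stop on an object; "grip_force" is the grip in N (left out, the last holds). Time passes only in rows, so rows that do not move let the fingers close. It gives the time, the measured TCP pose, the force and the opening at its end, in the units of the state.
- read_state(): the state, without advancing time (a new reading comes with each control period).
- camera(name): name is "scene" or "top"; returns the picture (480x640x3 uint8, red, green, blue); there is no depth.
- camera_info(name): a dict with "fovy" (degrees; the focal length in pixels is half the picture's height over the tangent of half this angle, whatever the lens; pixels are square), "cx", "cy" (the principal point, pixels), "camera_from_world" (4x4, takes a point from world to camera coordinates). Camera axes: x right, y up, looking along -z (the intrinsics and any distortion apply to the point x, -y, -z); pixel columns grow to the right and rows downward; lengths in mm; the calibration is good to about 2 mm. A picture is of the moment at which its call begins. camera_info takes no time and is no camera call.
- sign_off(): hands the job in, once; it reports no verdict.
The state is a dict: "clock": time; "joints": joint angles; "qd": joint speeds; "effort": joint torques, N m; "eef_pos": TCP position; "eef_rot": TCP orientation; "wrist_force": force on the tool from outside, world axes, zero at the start; "moment": the same for the moment, N m; "finger_gap": finger opening in mm.
Only numpy, scipy, OpenCV 4.12 (cv2) and the standard library are available. Lean on these libraries where they do the work, as an engineer would, in place of code of your own. Each camera call takes 0.05 s, during which the arm holds its last target. There are 200 camera calls.

TASK

Put every blue cassette from the white plate into a pocket of its own in the chill slide, lying flat and fully down, and put every orange one left in the slide into the steel return tray, working through the gap between the clear guards. To bring the next pocket into the gap, pull the red index knob up, slide the carriage one notch towards the green mark and let the knob drop fully back in; stop at every notch in turn, and finish locked at the last notch with all the pockets under the far guard. Leave everything else where it stands.

Things in the scene. Friction and masses are not known exactly. Their poses are not given: they have to be found in the camera images.
- slide: chill slide, fixed: white base plate 205 x 372 mm, top 10 mm above the table. Origin on the table, below the middle of the gap between its two clear guards; own +y is the direction of advance (to the end with the green mark), own -x is the knob side, towards the robot. Back walls x +73 to +83 mm under the guards, none behind the gap. Comb bar for the index pin, top at 23 mm, along x -95 mm.
- gap (a point): middle of the gap between the clear guards, 51 mm above the table (top of the guards), axes as the slide's. The guards are 4 mm plates from x -35 to +83 mm; one covers y -161 to -25 mm (pockets still to come), the other y +25 to +208 mm (pockets that have passed). The gap, 50 mm wide in y, is the only way in from above.
- carriage (a joint): carriage position along the slide's +y, m: 0 at the start; notches at 0, 0.046, 0.092, 0.138, 0.184 (last), end stop 0.19. Locked (1 mm of play) while the pin is in; slides with about 2 N friction when it is out. Pocket 1 is in the gap at 0, pocket 2 at 0.046, pocket 3 at 0.092, pocket 4 at 0.138; at 0.184 all four are under the far guard.
- index_knob (a joint): how far the spring index knob is pulled straight up, m: 0 with the pin fully in a notch, 0.020 at most. The pin clears the comb at 0.011, so pull about 0.015. Spring force down: 6 N at 0, 11 N at 0.015. Released between notches the pin rides on the comb (0.011) and drops in at a notch; its round end draws the carriage in from up to 2 mm off.
- knob_grip (a point): middle of the red round head of the index knob, 28 mm in diameter, 18 mm high (9 mm above and below this point), axis vertical; 61 mm above the table when the pin is in. Below it a 14 mm neck, then a 24 mm brass bushing, its top 17 mm below this point. The knob rides on the carriage, 95 mm to the slide's -x of pocket 3.
- load_plate: white plate on the table, fixed, 200 x 170 mm, 4 mm thick, origin at the centre of its underside. The blue cassettes lie flat on it at first.
- return_tray: open steel tray, fixed, 170 x 150 mm outside, 26 mm high, 4 mm walls, floor about 4 mm thick; origin at the centre of its underside. It stands on one side of the slide, the plate on the other; which is which changes.
- pocket1 (a point): centre of the floor of carriage pocket 1, 24 mm above the table, axes as the slide's. Pockets are 46 mm (slide x) by 34 mm (slide y), 6 mm deep, the mouth 2 mm wider on each side, 46 mm apart along y; a cassette lies in flat, its long side along the slide's x, and stands 12 mm above the carriage top, which is 60 mm wide (x) and 30 mm above the table.
- pocket2 (a point): centre of the floor of carriage pocket 2, 24 mm above the table, axes as the slide's. Pockets are 46 mm (slide x) by 34 mm (slide y), 6 mm deep, the mouth 2 mm wider on each side, 46 mm apart along y; a cassette lies in flat, its long side along the slide's x, and stands 12 mm above the carriage top, which is 60 mm wide (x) and 30 mm above the table.
- pocket3 (a point): centre of the floor of carriage pocket 3, 24 mm above the table, axes as the slide's. Pockets are 46 mm (slide x) by 34 mm (slide y), 6 mm deep, the mouth 2 mm wider on each side, 46 mm apart along y; a cassette lies in flat, its long side along the slide's x, and stands 12 mm above the carriage top, which is 60 mm wide (x) and 30 mm above the table.
- pocket4 (a point): centre of the floor of carriage pocket 4, 24 mm above the table, axes as the slide's. Pockets are 46 mm (slide x) by 34 mm (slide y), 6 mm deep, the mouth 2 mm wider on each side, 46 mm apart along y; a cassette lies in flat, its long side along the slide's x, and stands 12 mm above the carriage top, which is 60 mm wide (x) and 30 mm above the table.
- fresh1: blue fresh closed box-shaped tissue cassette, 40 x 28 x 18 mm (own x, y, z), about 30 g, the same either way up, slots in its large faces; origin at its centre. Some are absent.
- fresh2: blue fresh closed box-shaped tissue cassette, 40 x 28 x 18 mm (own x, y, z), about 30 g, the same either way up, slots in its large faces; origin at its centre. Some are absent.
- fresh3: blue fresh closed box-shaped tissue cassette, 40 x 28 x 18 mm (own x, y, z), about 30 g, the same either way up, slots in its large faces; origin at its centre. Some are absent.
- old1: orange closed box-shaped tissue cassette, 40 x 28 x 18 mm (own x, y, z), about 30 g, the same either way up, slots in its large faces; origin at its centre. Left over from the last run; if present it lies in pocket 1 at first. Some are absent.
- old2: orange closed box-shaped tissue cassette, 40 x 28 x 18 mm (own x, y, z), about 30 g, the same either way up, slots in its large faces; origin at its centre. Left over from the last run; if present it lies in pocket 2 at first. Some are absent.
- old3: orange closed box-shaped tissue cassette, 40 x 28 x 18 mm (own x, y, z), about 30 g, the same either way up, slots in its large faces; origin at its centre. Left over from the last run; if present it lies in pocket 3 at first. Some are absent.
- old4: orange closed box-shaped tissue cassette, 40 x 28 x 18 mm (own x, y, z), about 30 g, the same either way up, slots in its large faces; origin at its centre. Left over from the last run; if present it lies in pocket 4 at first. Some are absent.
- reagent: amber reagent bottle, 48 mm across, 110 mm high, loose; not part of the job. Origin at the centre of its underside.
- jar: white jar, 54 mm across, 75 mm high, loose; not part of the job. Origin at the centre of its underside.
- mould: small steel embedding mould, 37 x 30 x 10 mm, loose; not part of the job. Origin at the centre of its underside.
- forceps: steel forceps, 120 mm long, 6 mm high, lying flat, loose; not part of the job. Origin at the centre of its underside.
- slide_box: green slide box, 80 x 50 x 30 mm, loose; not part of the job. Origin at the centre of its underside.
- cup: yellow cup-shaped weight, 50 mm across, 40 mm high, loose; not part of the job. Origin at the centre of its underside.
Not all that is in view belongs to the job. Leave any pink or turquoise look-alike of the fresh1 alone.

How it is judged:
By the outcome, as a careful person would: the job done as asked, in the order asked, and still so for the second after the job is handed in, with the robot touching nothing.
Of fresh1, fresh2, fresh3 only 2 to 3 are there at a start; the rules pass over those that are not, and their reading is None.
Of old1, old2, old3, old4 only 2 to 3 are there at a start; the rules pass over those that are not, and their reading is None.
At some moment in a run one of fresh1, fresh2, fresh3 may be knocked a few centimetres aside while the robot is not near it.
Once in a run the grip may slacken for a moment while it holds something.
It also fails if it takes over 200 s, if anything falls off the work surface, if the arm or the gripper's body presses on something with over 40 N, if the wrist force passes 120 N, or if a joint passes its speed limit or range.

## Working session

There is one attempt and no reset: what is moved stays moved. The work goes in short steps, Python scripts to look and compute and a tool call to move; the robot and the scene stay as the last step left them, time stands still between calls to the robot, and variables do not carry over. Pictures are saved under pics/ and viewed, on a budget of 14 in all, crops included, one or two more only if the job needs it, and the job is handed in when it is done.

Besides the shell and the picture viewer there is one more tool, called after "Request:" as name(argument=value, ...) on one line, values as JSON. drive_tool: Moves the arm, as the interface text tells. Its arguments: {"type":"object","properties":{"motion":{"type":"array","items":{"type":"number"}},"jaw":{"type":"number"},"grip_force":{"type":"number"}},"required":["motion"]}

```bash
mkdir -p pics; ls
python3 - <<'E'
from cell import *
import cv2
for n in("scene","top"):
    cv2.imwrite(f"pics/{n}0.png",camera(n)[:,:,::-1]); print(n,camera_info(n))
print(read_state(), grip_depth)
E
```

```text
pics
scene {'fovy': 53.35958108036098, 'cx': 326.0184224701175, 'cy': 239.0281150920012, 'camera_from_world': array([[ 6.65252879e-01,  7.46578373e-01, -7.70323487e-03,
        -3.38086672e+02],
       [-4.30004005e-01,  3.91556978e-01,  8.13498425e-01,
         2.22699599e+02],
       [ 6.10356586e-01, -5.37869747e-01,  5.81516098e-01,
        -1.43421018e+03],
       [ 0.00000000e+00,  0.00000000e+00,  0.00000000e+00,
         1.00000000e+00]])}
top {'fovy': 52.88541244025206, 'cx': 316.21942259530243, 'cy': 238.80333765634995, 'camera_from_world': array([[ 2.62913702e-02, -9.99424859e-01,  2.14176235e-02,
        -7.52374726e+01],
       [ 9.82574379e-01,  2.97798172e-02,  1.83468668e-01,
        -5.79164954e+02],
       [-1.84000960e-01,  1.62207654e-02,  9.82792213e-01,
        -1.00146266e+03],
       [ 0.00000000e+00,  0.00000000e+00,  0.00000000e+00,
         1.00000000e+00]])}
{'clock': 0.1, 'joints': array([ 1.22736864e+00,  3.00362359e-01,  1.52151524e+00,  4.79048062e-05,
        1.32068712e+00, -6.65876408e-02]), 'qd': array([-4.99216157e-05, -9.88790831e-04, -2.65163888e-03,  4.22794545e-04,
       -9.78763473e-05,  1.54014860e-03]), 'effort': array([ 2.17876482e-04, -5.32649946e+01, -3.53277898e+01,  7.08684535e-02,
        2.35891604e-02, -3.04043715e-05]), 'eef_pos': array([150.23131922, 528.84615874, 204.97382778]), 'eef_rot': array([-3.14062583e+00, -1.10979526e-04,  2.86474067e+00]), 'wrist_force': array([ 0.64623165, -0.25316658,  0.21481904]), 'moment': array([-0.03903584,  0.0115886 ,  0.01695324]), 'finger_gap': 93.93021423228333} 18.8
```

View pics/top0.png

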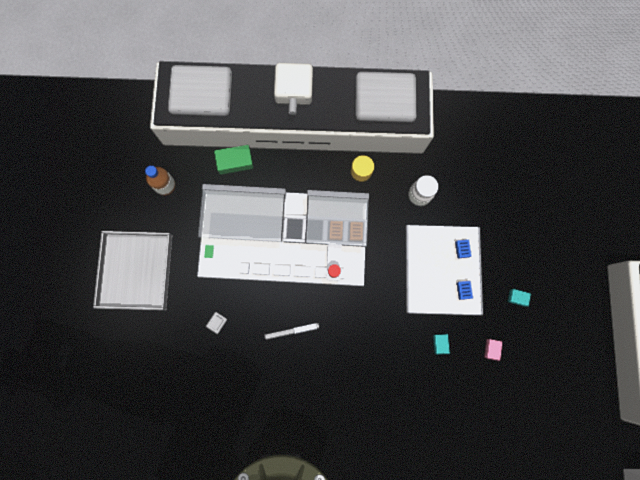

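View pics/scene0.png

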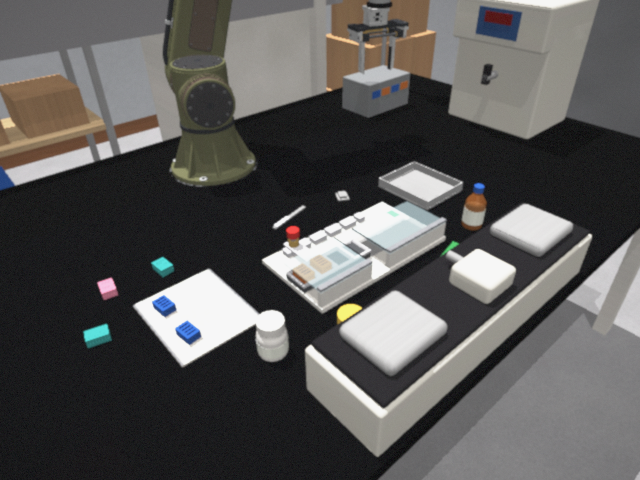

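Top view: two blue cassettes on the plate at (463,249) and (465,290). Orange ones show under the near guard at (336,231) and (356,231), which are pockets 3 and 4. The green mark is at (209,251), the red knob at (334,271) and the gap at (294,215). Turquoise and pink look-alikes lie off the plate at (441,344), (520,297) and (494,350), and I'll leave those alone. The scene view agrees. I'll enlarge a crop and measure.

```bash
cat > h.py <<'E'
import numpy as np,cv2
from cell import *
def ray(n,u,v,z):
    I=camera_info(n);f=240/np.tan(np.radians(I["fovy"]/2));T=I["camera_from_world"];R,t=T[:3,:3],T[:3,3]
    d=R.T@np.array([(u-I["cx"])/f,-(v-I["cy"])/f,-1]);c=-R.T@t
    return (c+d*(z-c[2])/d[2])[:2]
def proj(n,P):
    I=camera_info(n);f=240/np.tan(np.radians(I["fovy"]/2));T=I["camera_from_world"]
    q=np.atleast_2d(P)@T[:3,:3].T+T[:3,3]
    return np.c_[I["cx"]+f*q[:,0]/-q[:,2],I["cy"]-f*q[:,1]/-q[:,2]]
def blobs(im,lo,hi,amin=20):
    h=cv2.cvtColor(im,cv2.COLOR_RGB2HSV);m=cv2.inRange(h,lo,hi)
    n,l,s,c=cv2.connectedComponentsWithStats(m)
    out=[]
    for i in range(1,n):
        if s[i,4]>=amin:
            p=np.argwhere(l==i)[:,::-1].astype(np.float32); out.append((c[i],s[i,4],p))
    return out
E
python3 - <<'E'
from h import *
im=cv2.imread("pics/top0.png")
a=cv2.resize(im[175:325,190:380],None,fx=4,fy=4,interpolation=cv2.INTER_CUBIC)
cv2.imwrite("pics/c1.png",a)
r=im[:,:,::-1].copy()
for c,a,p in blobs(r,(108,120,60),(125,255,255)): 
    q=np.array([ray("top",*x,18) for x in p]); w,v=np.linalg.eigh(np.cov(q.T))
    print("blue",c,a,ray("top",*c,20),np.arctan2(v[1,1],v[0,1]),np.sqrt(w*12))
for c,a,p in blobs(r,(0,180,100),(5,255,255)): print("red",c,a,ray("top",*c,66))
E
```

```text
blue [150.69747899 170.66386555] 119 [735.59909429 326.08751263] -2.3745765806134544 [22.91526629 27.87493696]
blue [462.99111111 248.46666667] 225 [ 575.30622509 -392.65263817] -3.0903377734796087 [29.95899949 39.24325999]
blue [464.5       289.7699115] 226 [ 481.87278304 -393.25068243] -3.0107826347324336 [29.66568189 38.38443051]
```

View pics/c1.png

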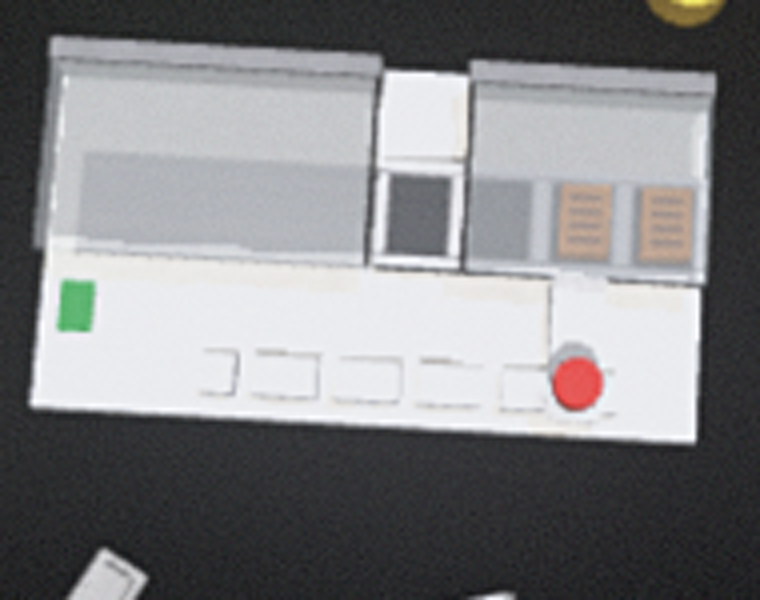

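The crop shows pocket 1 (in the gap) empty, pocket 2 empty, and orange cassettes in pockets 3 and 4. The guard front corners are at crop px (367,266), (465,271), (703,284) and (38,247), and the knob is at (577,384). Next I'll fit the slide pose.

```bash
cat >> h.py <<'E'
def S(x,y,z,p):
    c,s=np.cos(p[2]),np.sin(p[2]); return [p[0]+c*x-s*y,p[1]+s*x+c*y,z]
E
python3 - <<'E'
from h import *
from scipy.optimize import least_squares
K=[(-35,25,51,367,266),(-35,-25,51,465,271),(-35,-161,51,703,284),(-35,208,51,38,247),(83,25,51,382,57),(83,-25,51,470,62),(83,-161,51,716,75),(83,208,51,52,37)]
uv=np.array([[190+a/4-.4,175+b/4-.4] for *_,a,b in K])
f=lambda p:(proj("top",[S(*k[:3],p) for k in K])-uv).ravel()
r=least_squares(f,[550,0,0],loss="soft_l1",x_scale=[1,1,.01]);p=r.x
print(p,f(p).reshape(-1,2).round(1))
print("knob",S(-95,-92,61,p),"pocket",S(0,0,24,p))
for n in[(0,0,24),(-95,-92,70)]: print("crop px",(proj("top",S(*n,p))[0]-[190,175]+.4)*4)
im=cv2.imread("pics/top0.png")[:,:,::-1].copy()
for c,a,q in blobs(im,(170,150,80),(180,255,255)): print("red",c,a,ray("top",*c,67))
print("tray",ray("top",133,270,15),"tray corners",[ray("top",*t,26).round() for t in[(102,232),(171,234),(168,309),(95,307)]])
E
```

```text
[ 6.09309527e+02 -9.33716084e+00 -2.53938850e-02] [[ 0.4 -0.3]
 [-1.3 -0.3]
 [ 1.1 -0.2]
 [-1.  -0.1]
 [ 0.   0.1]
 [ 0.4  0.1]
 [-0.5  0.2]
 [ 0.6  0.5]]
knob [np.float64(512.0041688733562), np.float64(-98.89533955186161), 61] pocket [np.float64(609.3095265130665), np.float64(-9.337160837642113), 24]
crop px [419.05539288 214.93286439]
crop px [578.85147835 381.03210411]
tray [505.46851753 346.38115002] tray corners [array([587., 419.]), array([587., 266.]), array([421., 259.]), array([421., 416.])]
```

Request:
drive_tool(motion=[0, 0, 0, 0.12, 0, 0, 0, 0.12, 0, 0, 0, 0.12, 0, 0, 0, 0.12, 0, 0, 0, 0.12, 0, 0, 0, 0.12, 0, 0, 0, 0.12, 0, 0, 0, 0.12], jaw=0.3, grip_force=30)

```text
clock: 0.77
eef_pos: [149.8, 527.6, 202.1]
eef_rot: [-3.137, 0.006, 1.871]
wrist_force: [-0.1, 0.9, -0.4]
finger_gap: 65.5
```

Request:
drive_tool(motion=[0, 0, 0, 0.12, 0, 0, 0, 0.12, 0, 0, 0, 0.05])

```text
clock: 1.02
eef_pos: [149.6, 527.1, 201.0]
eef_rot: [-3.139, 0.009, 1.564]
wrist_force: [-0.1, -0.8, -0.5]
finger_gap: 65.7
```

Request:
drive_tool(motion=[-37, 17, 0, 0, -37, 17, 0, 0, -37, 17, 0, 0, -37, 17, 0, 0, -37, 17, 0, 0, -37, 17, 0, 0, -37, 17, 0, 0, -37, 17, 0, 0])

```text
clock: 1.68
eef_pos: [280.9, 224.1, 199.2]
eef_rot: [-3.135, 0.014, 1.568]
wrist_force: [0.5, 1.1, 1.0]
finger_gap: 65.9
```

Request:
drive_tool(motion=[-37, 17, 0, 0, -37, 17, 0, 0, -37, 17, 0, 0, -37, 17, 0, 0, -37, 17, 0, 0, -37, 17, 0, 0, -37, 17, 0, 0, -37, 17, 0, 0])

```text
clock: 2.35
eef_pos: [414.3, -81.9, 203.1]
eef_rot: [-3.138, 0.013, 1.569]
wrist_force: [0.4, 1.0, -0.1]
finger_gap: 65.8
```

```bash
cat >> h.py <<'E'
def blue(im=None):
    im=camera("top") if im is None else im
    for c,a,p in blobs(im,(108,120,60),(125,255,255),60):
        q=np.array([ray("top",*x,18) for x in p]); (w,v)=np.linalg.eigh(np.cov(q.T)); t=np.arctan2(v[1,1],v[0,1])
        print("blue",c.round(1),a,ray("top",*c,20).round(1),"yaw",round((t+np.pi/2)%np.pi-np.pi/2,3),np.sqrt(w*12).round(1),
          "rect",cv2.minAreaRect(q.astype(np.float32)))
def go(x,y,z,yaw=None):
    s=read_state();d=np.array([x,y,z])-s["eef_pos"];ps=s["eef_rot"][2]
    print("tool shift",round(np.cos(ps)*d[0]+np.sin(ps)*d[1],1),round(np.sin(ps)*d[0]-np.cos(ps)*d[1],1),round(-d[2],1),"turn",None if yaw is None else round(ps-yaw,3),"at",s["eef_pos"].round(1),round(s["clock"],1),s["wrist_force"].round(1))
E
python3 -c "
from h import *
blue();go(575,-393,60,1.571+.05)"
```

```text
blue [150.7 170.6] 118 [735.7 326.2] yaw 0.773 [23.  27.5] rect ((736.5344848632812, 327.2619934082031), (27.183122634887695, 25.195009231567383), 4.970075607299805)
blue [463.  248.5] 222 [ 575.3 -392.6] yaw 0.048 [29.5 39.4] rect ((575.7393798828125, -393.1372985839844), (39.38965606689453, 29.532747268676758), 7.614026069641113)
blue [464.4 289.8] 224 [ 481.8 -393.1] yaw 0.146 [29.4 38.4] rect ((481.9552307128906, -393.68902587890625), (38.19095230102539, 29.388320922851562), 7.728357315063477)
tool shift -305.5 160.2 143.0 turn -0.055 at [416.3 -86.7 203. ] 2.4 [-0.7  0.5 -1.7]
```

Request:
drive_tool(motion=[-36, 18, 0, 0, -36, 18, 0, 0, -36, 18, 0, 0, -36, 18, 0, 0, -36, 18, 0, 0, -36, 18, 0, 0, -36, 18, 0, 0, -36, 18, 0, 0])

```text
clock: 3.07
eef_pos: [557.0, -380.7, 203.5]
eef_rot: [-3.135, 0.012, 1.565]
wrist_force: [-0.2, 0.1, -0.1]
finger_gap: 65.6
```

Request:
drive_tool(motion=[0, 0, 35, 0, 0, 0, 35, 0, 0, 0, 30, -0.05, 0, 0, 0, 0])

```text
clock: 3.4
eef_pos: [560.1, -391.9, 100.2]
eef_rot: [-3.14, 0.017, 1.61]
wrist_force: [-0.5, 0.8, -1.5]
finger_gap: 65.7
```

```bash
python3 -c "
from h import *
im=camera('top');cv2.imwrite('pics/t2.png',cv2.resize(im[200:330,390:560,::-1],None,fx=4,fy=4));blue(im);go(575,-393,60,1.571+.05)"
```

```text
blue [150.7 170.6] 118 [735.7 326.2] yaw 0.773 [23.  27.5] rect ((736.5344848632812, 327.2619934082031), (27.183122634887695, 25.195009231567383), 4.970075607299805)
blue [461.4 246.9] 154 [ 578.7 -389.2] yaw -0.418 [22.8 39.6] rect ((575.8848266601562, -393.7708435058594), (37.458091735839844, 31.31421661376953), 9.76256275177002)
tool shift -1.1 14.0 43.6 turn -0.014 at [ 560.9 -392.4  103.6] 3.5 [ 0.2 -0.2  0.1]
```

Request:
drive_tool(motion=[-1, 7, 25, -0.03, 0, 7, 25, 0, 0, 0, 10, 0, 0, 0, 0, 0])

```text
clock: 3.78
eef_pos: [578.4, -395.2, 51.4]
eef_rot: [3.134, 0.025, 1.633]
wrist_force: [0.1, -0.3, -0.4]
finger_gap: 66.0
```

```bash
python3 -c "
from h import *
go(575.5,-393,12,1.65);cv2.imwrite('pics/s3.png',cv2.resize(camera('scene')[270:380,90:250,::-1],None,fx=5,fy=5))"
```

```text
tool shift 2.3 -2.8 39.4 turn -0.017 at [ 578.4 -395.2   51.4] 3.8 [ 0.1 -0.3 -0.4]
```

View pics/s3.png

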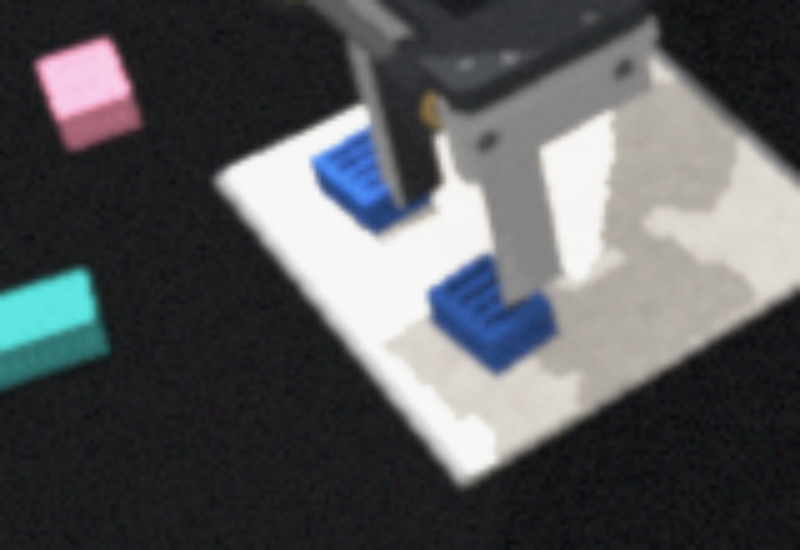

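The crop shows the fingers 30 mm above the far blue cassette at about crop (490,310), consistent with straddling it. I'll descend, grip and lift.

Request:
drive_tool(motion=[2, -3, 20, -0.017, 0, 0, 13, 0, 0, 0, 5, 0, 0, 0, 0, 0])

```text
clock: 4.17
eef_pos: [578.5, -396.5, 22.6]
eef_rot: [3.125, 0.033, 1.648]
wrist_force: [0.2, 0.2, -0.8]
finger_gap: 65.7
```

Request:
drive_tool(motion=[0, 0, 0, 0, 0, 0, 0, 0, 0, 0, 0, 0, 0, 0, 0, 0, 0, 0, 0, 0, 0, 0, 0, 0], jaw=1)

```text
clock: 4.67
eef_pos: [580.0, -397.8, 27.6]
eef_rot: [3.121, 0.037, 1.646]
wrist_force: [-0.9, -0.8, 0.9]
finger_gap: 29.3
```

Request:
drive_tool(motion=[1, -1, 1, 0], jaw=0.3)

```text
clock: 4.75
eef_pos: [579.1, -397.1, 27.0]
eef_rot: [3.12, 0.037, 1.646]
wrist_force: [-0.6, 0.5, 0.4]
finger_gap: 33.2
```

```bash
cat >> h.py <<'E'
def wait(n):
    for i in range(n): im=camera("top")
    s=read_state();print(s["eef_pos"].round(1),s["eef_rot"].round(3),round(s["finger_gap"],1),s["wrist_force"].round(1),round(s["clock"],2));return im
E
python3 -c "
from h import *
for i in range(3): wait(3)
go(575.5,-393,12,1.65)"
```

```text
[ 578.8 -396.8   26.5] [3.121 0.037 1.646] 44.2 [ 1.  -0.7 -0.3] 4.9
[ 578.9 -396.9   26.5] [3.121 0.037 1.646] 56.3 [ 0.1 -0.1  0.3] 5.05
[ 578.9 -397.    26.6] [3.121 0.037 1.646] 65.3 [ 0.7 -1.2  0.6] 5.2
tool shift 4.2 -3.1 14.6 turn -0.004 at [ 578.9 -397.    26.6] 5.2 [ 0.7 -1.2  0.6]
```

Request:
drive_tool(motion=[4, -3, 8, 0, 0, 0, 7, 0])

```text
clock: 5.37
eef_pos: [576.3, -393.9, 11.8]
eef_rot: [3.119, 0.039, 1.646]
wrist_force: [0.0, 0.7, -0.3]
finger_gap: 66.0
```

```bash
python3 -c "
from h import *
wait(2);go(575.5,-393,12,1.65)"
```

```text
[ 576.1 -394.    11. ] [3.121 0.037 1.646] 66.1 [ 0.5  0.5 -0.2] 5.47
tool shift 1.0 -0.6 -1.0 turn -0.004 at [ 576.1 -394.    11. ] 5.5 [ 0.5  0.5 -0.2]
```

Request:
drive_tool(motion=[1, 0, -1, 0], jaw=1, grip_force=25)

```text
clock: 5.55
eef_pos: [575.9, -393.0, 11.5]
eef_rot: [3.121, 0.037, 1.646]
wrist_force: [-0.0, -0.1, 0.6]
finger_gap: 61.9
```

```bash
python3 -c "
from h import *
wait(4);wait(4)"
```

```text
[ 576.2 -393.    12.2] [3.12  0.038 1.646] 46.7 [-0.1 -0.1 -0.3] 5.75
[ 576.1 -393.    12.1] [3.12  0.038 1.646] 39.3 [-1.2  0.2  0.1] 5.95
```

Request:
drive_tool(motion=[0, 0, -25, 0, 0, 0, -40, 0, 0, 0, -40, 0, 0, 0, -30, 0])

```text
clock: 6.28
eef_pos: [569.9, -386.1, 142.5]
eef_rot: [3.132, 0.028, 1.646]
wrist_force: [0.3, 0.9, 0.8]
finger_gap: 39.8
```

```bash
python3 -c "
from h import *
wait(1);p=(609.3,-9.3,-.0254);go(609.3,-9.3,130,1.571-.0254);blue()"
```

```text
[ 571.5 -387.2  149.2] [3.126 0.033 1.646] 40.2 [ 0.  -0.1  5.3] 6.33
tool shift 374.0 66.0 19.2 turn 0.1 at [ 571.5 -387.2  149.2] 6.3 [ 0.  -0.1  5.3]
blue [150.7 170.6] 118 [735.7 326.2] yaw 0.773 [23.  27.5] rect ((736.5344848632812, 327.2619934082031), (27.183122634887695, 25.195009231567383), 4.970075607299805)
```

Request:
drive_tool(motion=[40, 7, 0, 0, 40, 7, 0, 0, 40, 7, 0, 0, 40, 7, 0, 0, 40, 7, 0, 0, 40, 7, 0, 0, 40, 7, 0, 0, 40, 7, 0, 0.1])

```text
clock: 7.05
eef_pos: [601.3, -61.7, 131.4]
eef_rot: [3.125, 0.032, 1.536]
wrist_force: [1.8, -0.7, -0.6]
finger_gap: 39.9
```

```bash
python3 -c "
from h import *
wait(2);blue();go(609.3,-9.3,75,1.571-.0254)"
```

```text
[601.7 -58.3 131.2] [3.125 0.031 1.534] 40.4 [ 0.1 -1.   0.2] 7.15
blue [150.7 170.6] 118 [735.7 326.2] yaw 0.773 [23.  27.5] rect ((736.5344848632812, 327.2619934082031), (27.183122634887695, 25.195009231567383), 4.970075607299805)
blue [464.3 289.8] 220 [ 481.7 -392.9] yaw 0.157 [28.9 38.3] rect ((481.9295349121094, -393.5036926269531), (38.19097900390625, 29.015914916992188), 7.731896877288818)
tool shift 51.9 5.9 56.3 turn -0.008 at [601.6 -60.9 131.3] 7.2 [ 0.4 -0.5 -0.3]
```

Request:
drive_tool(motion=[26, 3, 0, 0, 26, 3, 0, 0, 0, 0, 25, 0, 0, 0, 25, 0])

```text
clock: 7.53
eef_pos: [612.5, -12.1, 81.6]
eef_rot: [3.118, 0.033, 1.539]
wrist_force: [-1.1, -0.0, -2.4]
finger_gap: 39.8
```

```bash
python3 -c "
from h import *
wait(2);im=camera('scene');cv2.imwrite('pics/s4.png',cv2.resize(im[190:320,240:420,::-1],None,fx=4,fy=4,interpolation=2));go(609.3,-9.3,45,1.571-.0254)"
```

```text
[610.5 -12.6  78.5] [3.125 0.033 1.538] 39.9 [-0.7 -0.2 -0.7] 7.63
tool shift 3.4 -2.2 35.9 turn -0.008 at [611.4 -12.8  80.9] 7.7 [ 0.3  0.3 -0.2]
```

View pics/s4.png

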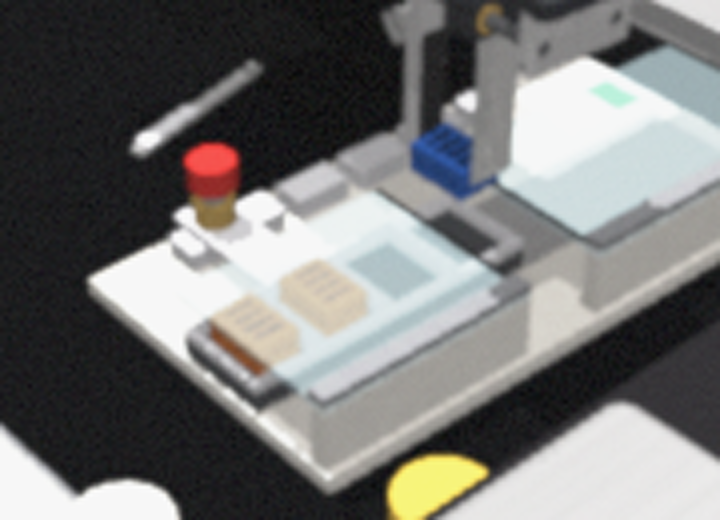

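The crop shows the cassette held level above the gap and pocket 1 (crop 465,230). Pockets 3 and 4 hold orange, pocket 2 is empty. Lowering now.

Request:
drive_tool(motion=[3, -2, 5, 0, 0, 0, 14, 0])

```text
clock: 7.85
eef_pos: [611.8, -11.8, 65.4]
eef_rot: [3.116, 0.033, 1.536]
wrist_force: [0.5, 0.1, -0.4]
finger_gap: 39.8
```

```bash
python3 -c "
from h import *
wait(2);go(609.3,-9.3,33,1.571-.0254)"
```

```text
[610.3 -11.9  62.2] [3.122 0.033 1.536] 40.1 [ 0.5 -0.2 -0.7] 7.95
tool shift 2.6 -1.1 29.2 turn -0.009 at [610.3 -11.9  62.2] 8.0 [ 0.5 -0.2 -0.7]
```

Request:
drive_tool(motion=[3, -1, 12, 0, 0.5, 0, 10, 0])

```text
clock: 8.12
eef_pos: [610.9, -9.5, 40.9]
eef_rot: [3.118, 0.033, 1.536]
wrist_force: [0.7, 0.1, -1.6]
finger_gap: 40.0
```

```bash
python3 -c "
from h import *
wait(2);go(609.3,-9.3,33,1.571-.0254)"
```

```text
[610.3  -9.6  40. ] [3.12  0.033 1.536] 39.7 [-0.5 -0.2 -1. ] 8.22
tool shift 0.3 -1.1 7.0 turn -0.01 at [610.3  -9.6  40. ] 8.2 [-0.5 -0.2 -1. ]
```

Request:
drive_tool(motion=[0, -1, 6, -0.01])

```text
clock: 8.3
eef_pos: [610.2, -9.8, 34.7]
eef_rot: [3.119, 0.033, 1.546]
wrist_force: [-0.3, 0.1, -0.8]
finger_gap: 39.8
```

```bash
python3 -c "
from h import *
wait(2);go(609.3,-9.3,33,1.571-.0254)"
```

```text
[608.9  -9.8  33. ] [3.122 0.033 1.547] 40.3 [-0.6  0.6 -0.8] 8.4
tool shift 0.5 0.4 -0.0 turn 0.001 at [608.9  -9.8  33. ] 8.4 [-0.6  0.6 -0.8]
```

Request:
drive_tool(motion=[0, 0, 0, 0], jaw=0.4)

```text
clock: 8.48
eef_pos: [609.0, -9.8, 33.0]
eef_rot: [3.122, 0.033, 1.547]
wrist_force: [0.4, -0.0, 0.5]
finger_gap: 43.6
```

```bash
python3 -c "
from h import *
wait(6)"
```

```text
[609.   -9.8  33.2] [3.122 0.033 1.547] 56.2 [ 0.1  0.3 -1.1] 8.78
```

Request:
drive_tool(motion=[0, 0, -30, 0, 0, 0, -40, 0, 0, 0, -30, 0])

```text
clock: 9.03
eef_pos: [603.9, -6.3, 129.4]
eef_rot: [3.134, 0.033, 1.547]
wrist_force: [0.6, -0.9, 0.1]
finger_gap: 56.3
```

```bash
python3 -c "
from h import *
wait(1);go(512,-98.9,100,1.571);im=camera('scene');cv2.imwrite('pics/s5.png',cv2.resize(im[190:320,240:420,::-1],None,fx=4,fy=4,interpolation=2))"
```

```text
[606.1  -6.2 135.4] [3.126 0.033 1.546] 56.4 [1.7 0.2 4.9] 9.08
tool shift -94.9 -91.8 35.4 turn -0.025 at [606.1  -6.2 135.4] 9.1 [1.7 0.2 4.9]
```

View pics/s5.png

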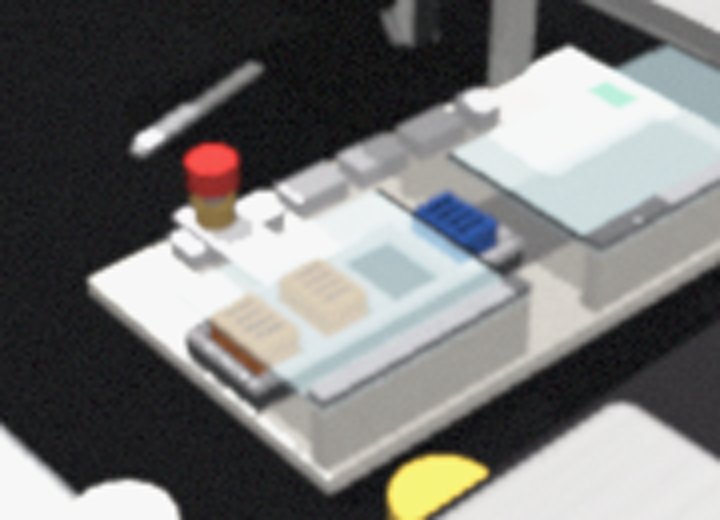

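Blue sits level in pocket 1 (crop 455,222). Next is the knob.

Request:
drive_tool(motion=[-24, -23, 0, 0, -24, -23, 0, 0, -24, -23, 10, -0.02, -22, -22, 10, 0])

```text
clock: 9.47
eef_pos: [513.8, -98.5, 114.7]
eef_rot: [3.121, 0.034, 1.573]
wrist_force: [0.6, -0.4, 0.4]
finger_gap: 56.2
```

```bash
python3 -c "
from h import *
wait(3);go(512,-98.9,51,1.571);im=camera('scene');cv2.imwrite('pics/s6.png',cv2.resize(im[190:320,240:420,::-1],None,fx=4,fy=4,interpolation=2))"
```

```text
[513.9 -98.8 114.6] [3.123 0.033 1.569] 56.5 [ 0.5  0.5 -0. ] 9.62
tool shift -0.1 -1.9 63.6 turn -0.002 at [513.9 -98.8 114.6] 9.6 [ 0.5  0.5 -0. ]
```

Request:
drive_tool(motion=[1, -2, 25, 0, 1, -2, 20, 0])

```text
clock: 9.83
eef_pos: [515.8, -97.3, 72.9]
eef_rot: [3.113, 0.035, 1.571]
wrist_force: [0.0, -0.5, -0.5]
finger_gap: 56.5
```

```bash
python3 -c "
from h import *
wait(3);go(512,-98.9,51,1.571)"
```

```text
[515.2 -97.1  73. ] [3.116 0.035 1.571] 56.3 [ 0.3 -0.3  0.7] 9.98
tool shift -1.8 -3.2 22.0 turn 0.0 at [515.2 -97.1  73. ] 10.0 [ 0.3 -0.3  0.7]
```

Request:
drive_tool(motion=[-1.5, -4, 14, 0, 0, -1, 7, 0])

```text
clock: 10.15
eef_pos: [513.4, -98.8, 54.7]
eef_rot: [3.111, 0.036, 1.573]
wrist_force: [-0.2, 0.0, 0.5]
finger_gap: 56.3
```

```bash
python3 -c "
from h import *
wait(3);go(512,-98.9,51,1.571);im=camera('scene');cv2.imwrite('pics/s6.png',cv2.resize(im[190:320,240:420,::-1],None,fx=4,fy=4,interpolation=2))"
```

```text
[513.8 -98.9  55.5] [3.111 0.036 1.572] 56.4 [ 0.9 -0.4 -0.5] 10.3
tool shift 0.0 -1.8 4.5 turn 0.001 at [513.8 -98.9  55.5] 10.3 [ 0.9 -0.4 -0.5]
```

Request:
drive_tool(motion=[0, 0, 0, 0], jaw=1, grip_force=50)

```text
clock: 10.43
eef_pos: [514.4, -99.0, 56.6]
eef_rot: [3.109, 0.036, 1.572]
wrist_force: [-0.1, 0.7, -0.2]
finger_gap: 52.4
```

```bash
python3 -c "
from h import *
wait(5);wait(4);go(512,-98.9,51,1.571)"
```

```text
[513.9 -99.   56. ] [3.11  0.036 1.572] 33.3 [-13.5  -0.9   3.1] 10.68
[511.2 -98.9  55.5] [3.117 0.036 1.573] 27.1 [-20.1  -0.8  15.6] 10.88
tool shift 0.0 0.8 4.5 turn 0.002 at [511.2 -98.9  55.5] 10.9 [-20.1  -0.8  15.6]
```

Request:
drive_tool(motion=[0, 0, 0, 0])

```text
clock: 10.97
eef_pos: [510.9, -99.0, 55.7]
eef_rot: [3.118, 0.035, 1.572]
wrist_force: [12.0, 2.0, -7.0]
finger_gap: 26.7
```

```bash
python3 -c "
from h import *
wait(3)"
```

```text
[511.  -99.   55.6] [3.118 0.036 1.573] 26.9 [-2.  -0.3  4.5] 11.12
```

Request:
drive_tool(motion=[0, 0, -8, 0, 0, 0, -8, 0])

```text
clock: 11.28
eef_pos: [510.9, -98.6, 70.5]
eef_rot: [3.118, 0.036, 1.573]
wrist_force: [6.9, -1.6, -11.0]
finger_gap: 27.1
```

```bash
python3 -c "
from h import *
wait(3)"
```

```text
[510.9 -98.5  70.4] [3.117 0.036 1.573] 27.0 [  7.   -2.  -11.1] 11.43
```

Request:
drive_tool(motion=[12, 0.3, 0, 0, 12, 0.3, 0, 0, 12, 0.3, 0, 0])

```text
clock: 11.68
eef_pos: [511.9, -64.1, 67.0]
eef_rot: [3.117, 0.037, 1.57]
wrist_force: [5.6, -3.6, -10.3]
finger_gap: 26.9
```

```bash
python3 -c "
from h import *
wait(3);go(512.2,-52.5,70.5,1.573)"
```

```text
[511.9 -63.1  67. ] [3.117 0.036 1.571] 26.6 [  6.3   1.  -10.4] 11.83
tool shift 10.6 0.3 -3.5 turn -0.002 at [511.9 -63.1  67. ] 11.8 [  6.3   1.  -10.4]
```

Request:
drive_tool(motion=[5, 0, -4, 0, 5, 0, -1, 0])

```text
clock: 12.0
eef_pos: [512.1, -53.1, 70.1]
eef_rot: [3.117, 0.037, 1.571]
wrist_force: [6.5, -2.2, -10.9]
finger_gap: 26.8
```

```bash
python3 -c "
from h import *
wait(3);go(512.2,-52.5,70.5,1.573)"
```

```text
[512.2 -52.7  69.9] [3.117 0.036 1.572] 26.8 [  6.3   1.2 -11.8] 12.15
tool shift 0.2 0.0 -0.6 turn -0.001 at [512.2 -52.7  69.9] 12.2 [  6.3   1.2 -11.8]
```

Request:
drive_tool(motion=[0, 0, 7, 0, 0, 0, 6, 0])

```text
clock: 12.32
eef_pos: [512.2, -52.7, 55.5]
eef_rot: [3.117, 0.035, 1.572]
wrist_force: [2.5, 2.1, 10.3]
finger_gap: 26.8
```

```bash
python3 -c "
from h import *
wait(3);go(512.2,-52.9,55.6,1.573)"
```

```text
[512.2 -52.7  55.9] [3.118 0.035 1.572] 27.0 [ 1.7  1.9 -7. ] 12.47
tool shift -0.2 -0.0 0.3 turn -0.001 at [512.2 -52.7  55.9] 12.5 [ 1.7  1.9 -7. ]
```

Request:
drive_tool(motion=[0, 0, 0.5, 0], jaw=0.4, grip_force=25)

```text
clock: 12.55
eef_pos: [512.3, -52.8, 55.2]
eef_rot: [3.118, 0.035, 1.572]
wrist_force: [-0.7, -0.9, -0.0]
finger_gap: 30.5
```

```bash
python3 -c "
from h import *
wait(9)"
```

```text
[512.3 -52.8  55.5] [3.117 0.035 1.572] 56.3 [-0.1 -0.2 -0.6] 13.0
```

Request:
drive_tool(motion=[0, 0, -25, 0, 0, 0, -40, 0, 0, 0, -30, 0])

```text
clock: 13.25
eef_pos: [506.8, -49.1, 147.3]
eef_rot: [3.129, 0.033, 1.572]
wrist_force: [0.6, -0.4, -0.1]
finger_gap: 56.6
```

```bash
python3 -c "
from h import *
im=wait(1);blue(im);go(482,-393.3,150,1.571+.145);im=camera('scene');cv2.imwrite('pics/s7.png',cv2.resize(im[190:320,240:420,::-1],None,fx=4,fy=4,interpolation=2))"
```

```text
[508.9 -49.3 152.6] [3.122 0.035 1.572] 56.3 [ 1.1 -0.1  5.9] 13.3
blue [150.6 170.7] 120 [735.5 326.2] yaw 0.783 [23.3 27.8] rect ((736.4735717773438, 327.25665283203125), (27.3054141998291, 25.195009231567383), 4.970076560974121)
blue [464.4 289.8] 220 [ 481.7 -392.9] yaw 0.147 [29.  38.2] rect ((481.8105163574219, -393.5198669433594), (37.95071792602539, 29.015914916992188), 7.731896877288818)
tool shift -344.0 -27.3 2.6 turn -0.144 at [508.9 -49.3 152.6] 13.3 [ 1.1 -0.1  5.9]
```

View pics/s7.png

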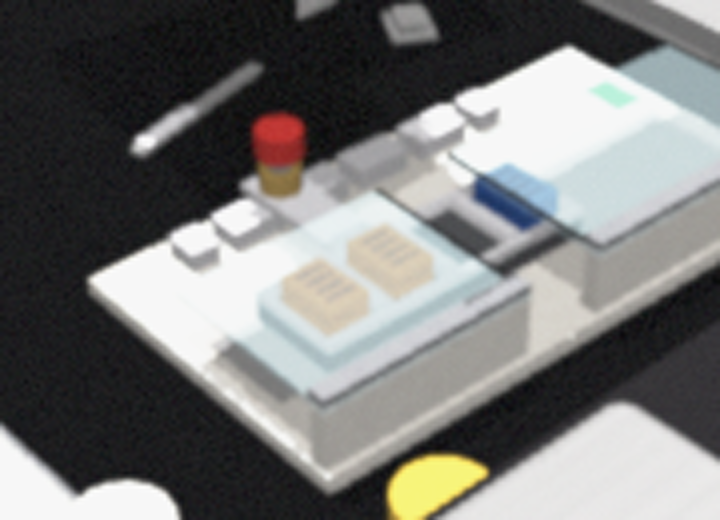

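One notch moved cleanly, with the knob down and empty pocket 2 in the gap (crop 465,235). Fetching the second blue cassette.

Request:
drive_tool(motion=[-40, -3, 0, 0, -40, -3, 0, 0, -40, -3, 0, 0, -40, -3, 0, 0, -40, -3, 0, 0, -40, -3, 0, 0, -40, -3, 0, 0, -40, -3, 0, 0], jaw=0.3)

```text
clock: 14.02
eef_pos: [485.4, -374.8, 158.2]
eef_rot: [3.121, 0.033, 1.584]
wrist_force: [-0.0, 1.5, -0.3]
finger_gap: 65.8
```

Request:
drive_tool(motion=[0, 0, 25, -0.12, 0, 0, 25, -0.02])

```text
clock: 14.18
eef_pos: [485.8, -385.5, 110.0]
eef_rot: [3.121, 0.043, 1.722]
wrist_force: [0.6, -0.6, -0.8]
finger_gap: 65.9
```

```bash
python3 -c "
from h import *
wait(2);go(482,-393.3,60,1.571+.14)"
```

```text
[ 484.7 -383.3  107. ] [3.125 0.037 1.716] 65.6 [-1.   0.6 -0. ] 14.28
tool shift -9.5 -4.1 47.0 turn 0.005 at [ 484.7 -383.3  107. ] 14.3 [-1.   0.6 -0. ]
```

Request:
drive_tool(motion=[-9, -5, 20, 0, 0, -1, 20, 0])

```text
clock: 14.45
eef_pos: [482.6, -395.2, 70.7]
eef_rot: [3.122, 0.041, 1.714]
wrist_force: [-0.2, 0.6, -0.6]
finger_gap: 65.9
```

```bash
python3 -c "
from h import *
wait(2);go(482,-393.3,12,1.571+.14)"
```

```text
[ 482.1 -393.4   68.9] [3.124 0.038 1.715] 65.4 [ 1.1  0.1 -0.5] 14.55
tool shift 0.1 -0.1 56.9 turn 0.004 at [ 482.1 -393.4   68.9] 14.6 [ 1.1  0.1 -0.5]
```

Request:
drive_tool(motion=[1, -1, 25, 0, 1, -1, 20, 0])

```text
clock: 14.72
eef_pos: [483.8, -394.2, 29.7]
eef_rot: [3.119, 0.044, 1.714]
wrist_force: [-0.7, -0.5, -1.2]
finger_gap: 65.9
```

```bash
python3 -c "
from h import *
wait(2);go(482,-393.3,12,1.571+.14)"
```

```text
[ 483.2 -393.7   28.5] [3.121 0.042 1.715] 66.0 [-0.7  0.6 -0.1] 14.82
tool shift 0.5 -1.2 16.5 turn 0.004 at [ 483.2 -393.7   28.5] 14.8 [-0.7  0.6 -0.1]
```

Request:
drive_tool(motion=[1, -2, 15, 0])

```text
clock: 14.9
eef_pos: [483.5, -394.5, 17.6]
eef_rot: [3.117, 0.046, 1.715]
wrist_force: [0.4, 0.2, -0.2]
finger_gap: 65.7
```

```bash
python3 -c "
from h import *
wait(3);go(482,-393.3,12,1.571+.14)"
```

```text
[ 481.9 -393.4   14.8] [3.121 0.042 1.715] 65.8 [ 0.   0.1 -0.3] 15.05
tool shift 0.1 0.2 2.8 turn 0.004 at [ 481.9 -393.4   14.8] 15.1 [ 0.   0.1 -0.3]
```

Request:
drive_tool(motion=[0, 0, 0, 0], jaw=1)

```text
clock: 15.13
eef_pos: [482.4, -393.6, 16.5]
eef_rot: [3.12, 0.043, 1.715]
wrist_force: [-0.5, 0.6, 0.3]
finger_gap: 62.1
```

```bash
python3 -c "
from h import *
wait(8)"
```

```text
[ 482.1 -393.6   15.4] [3.12  0.043 1.715] 40.1 [-1.3  1.6  5.7] 15.53
```

Request:
drive_tool(motion=[0, 0, -25, 0, 0, 0, -40, 0, 0, 0, -40, 0, 0, 0, -30, 0])

```text
clock: 15.87
eef_pos: [475.4, -385.8, 146.8]
eef_rot: [3.13, 0.031, 1.715]
wrist_force: [0.4, -0.3, -0.2]
finger_gap: 39.6
```

```bash
python3 -c "
from h import *
wait(1);go(609.3,-9.3,130,1.571-.0254)"
```

```text
[ 477.  -387.1  152.9] [3.125 0.037 1.715] 40.0 [ 1.1 -0.5  5. ] 15.92
tool shift 355.0 185.1 22.9 turn 0.169 at [ 477.  -387.1  152.9] 15.9 [ 1.1 -0.5  5. ]
```

Request:
drive_tool(motion=[36, 19, -1, 0, 36, 19, -1, 0, 36, 19, -1, 0, 36, 19, -1, 0, 36, 19, -1, 0, 36, 19, -1, 0, 36, 19, -1, 0.08, 20, 15, -1, 0.08])

```text
clock: 16.58
eef_pos: [587.9, -93.4, 155.7]
eef_rot: [3.114, 0.038, 1.542]
wrist_force: [-0.0, -0.3, -0.2]
finger_gap: 40.0
```

```bash
python3 -c "
from h import *
wait(2);go(609.3,-9.3,80,1.571-.0254)"
```

```text
[588.8 -93.5 155.6] [3.113 0.038 1.544] 39.5 [-0.2 -0.4 -0.6] 16.68
tool shift 84.7 18.2 75.6 turn -0.001 at [588.8 -93.5 155.6] 16.7 [-0.2 -0.4 -0.6]
```

Request:
drive_tool(motion=[28, 6, 0, 0, 28, 6, 0, 0, 27, 5, 0, 0, 1, -1, 30, 0, 1, -1, 30, 0])

```text
clock: 17.1
eef_pos: [610.8, -9.6, 95.6]
eef_rot: [3.104, 0.039, 1.547]
wrist_force: [0.1, -0.2, -1.7]
finger_gap: 39.7
```

```bash
python3 -c "
from h import *
wait(2);go(609.3,-9.3,45,1.571-.0254)"
```

```text
[608.4 -10.1  91.9] [3.113 0.039 1.546] 39.6 [-0.3  0.1 -1. ] 17.2
tool shift 0.8 0.9 46.9 turn 0.001 at [608.4 -10.1  91.9] 17.2 [-0.3  0.1 -1. ]
```

Request:
drive_tool(motion=[1.5, 0, 15, 0, 1, 0, 14, 0])

```text
clock: 17.37
eef_pos: [610.7, -10.2, 65.8]
eef_rot: [3.109, 0.039, 1.546]
wrist_force: [-0.4, 0.6, -0.2]
finger_gap: 39.8
```

```bash
python3 -c "
from h import *
wait(2);go(609.3,-9.3,45,1.571-.0254);im=camera('scene');cv2.imwrite('pics/s8.png',cv2.resize(im[190:320,240:420,::-1],None,fx=4,fy=4,interpolation=2))"
```

```text
[610.2 -10.2  64.8] [3.111 0.039 1.546] 39.4 [ 0.3  1.2 -1.6] 17.47
tool shift 0.9 -0.9 19.8 turn 0.0 at [610.2 -10.2  64.8] 17.5 [ 0.3  1.2 -1.6]
```

View pics/s8.png

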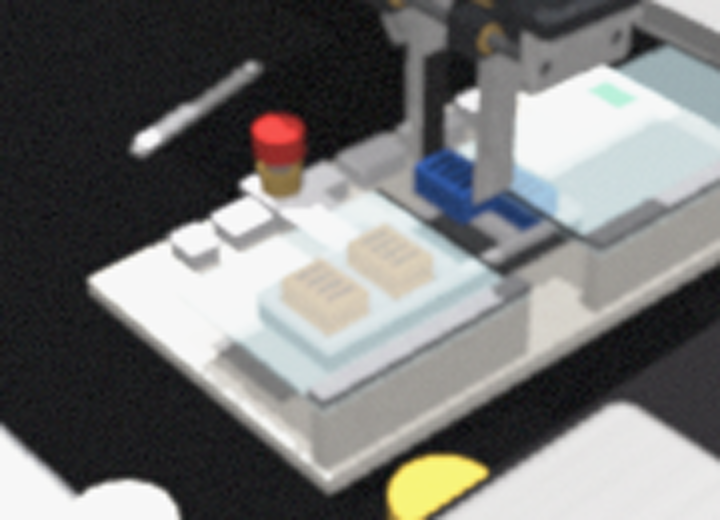

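Cassette level above pocket 2. Lowering.

Request:
drive_tool(motion=[1.5, -1, 12, 0, 1, -1, 9, 0])

```text
clock: 17.68
eef_pos: [611.3, -9.1, 47.6]
eef_rot: [3.104, 0.04, 1.545]
wrist_force: [-0.2, 0.1, -0.8]
finger_gap: 39.4
```

```bash
python3 -c "
from h import *
wait(2);go(609.3,-9.3,36,1.571-.0254)"
```

```text
[610.6  -9.   46.7] [3.106 0.04  1.545] 39.5 [-0.6 -1.2  0.1] 17.78
tool shift -0.4 -1.3 10.7 turn -0.001 at [610.6  -9.   46.7] 17.8 [-0.6 -1.2  0.1]
```

Request:
drive_tool(motion=[0, -2, 9, 0])

```text
clock: 17.87
eef_pos: [610.0, -9.3, 39.0]
eef_rot: [3.103, 0.04, 1.545]
wrist_force: [0.1, 0.6, -0.4]
finger_gap: 39.2
```

```bash
python3 -c "
from h import *
wait(3);go(609.3,-9.3,36,1.571-.0254)"
```

```text
[608.4  -9.3  36.9] [3.108 0.039 1.545] 40.0 [ 0.9  0.2 -1. ] 18.02
tool shift -0.0 0.9 0.9 turn -0.0 at [608.4  -9.3  36.9] 18.0 [ 0.9  0.2 -1. ]
```

Release and rise. The knob is now at slide (-95,-46), so the next target is about (512,-52.8).

Request:
drive_tool(motion=[0, 0, 0, 0], jaw=0.4)

```text
clock: 18.1
eef_pos: [608.5, -9.3, 37.1]
eef_rot: [3.107, 0.04, 1.545]
wrist_force: [0.3, -0.1, 0.3]
finger_gap: 43.2
```

```bash
python3 -c "
from h import *
wait(6)"
```

```text
[608.6  -9.3  37.2] [3.107 0.039 1.545] 56.1 [-0.   0.3  0.3] 18.4
```

Request:
drive_tool(motion=[0, 0, -30, 0, 0, 0, -40, 0, 0, 0, -20, 0])

```text
clock: 18.65
eef_pos: [603.0, -5.6, 124.7]
eef_rot: [3.117, 0.039, 1.545]
wrist_force: [0.9, -0.1, 0.3]
finger_gap: 56.3
```

```bash
python3 -c "
from h import *
wait(1);go(512,-52.8,100,1.571);im=camera('scene');cv2.imwrite('pics/s9.png',cv2.resize(im[190:320,240:420,::-1],None,fx=4,fy=4,interpolation=2))"
```

```text
[604.1  -5.5 127.6] [3.113 0.039 1.545] 56.0 [0.4 0.3 3.3] 18.7
tool shift -49.6 -90.8 27.6 turn -0.026 at [604.1  -5.5 127.6] 18.7 [0.4 0.3 3.3]
```

View pics/s9.png

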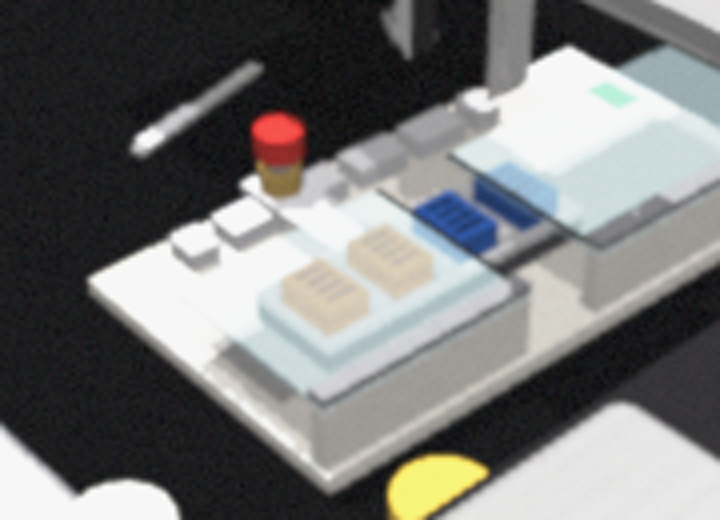

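Both blues are seated level. On to the knob again.

Request:
drive_tool(motion=[-17, -31, 0, 0, -17, -31, 0, -0.026, -15, -28, 8, 0])

```text
clock: 19.0
eef_pos: [513.6, -52.5, 114.9]
eef_rot: [3.113, 0.04, 1.576]
wrist_force: [1.1, -0.6, 0.4]
finger_gap: 56.4
```

```bash
python3 -c "
from h import *
wait(3);go(511.5,-52.8,54,1.571)"
```

```text
[513.1 -52.8 114. ] [3.116 0.039 1.572] 56.5 [0.9 0.1 0.1] 19.15
tool shift -0.0 -1.6 60.0 turn 0.001 at [513.1 -52.8 114. ] 19.1 [0.9 0.1 0.1]
```

Request:
drive_tool(motion=[0.5, -2, 20, 0, 0.5, -2, 18, 0])

```text
clock: 19.32
eef_pos: [513.3, -53.4, 78.2]
eef_rot: [3.108, 0.04, 1.571]
wrist_force: [0.7, 0.7, -0.6]
finger_gap: 56.6
```

```bash
python3 -c "
from h import *
wait(3);go(511.5,-52.8,54,1.571)"
```

```text
[512.8 -53.2  78. ] [3.111 0.04  1.572] 56.2 [0.7 0.5 1.4] 19.47
tool shift 0.4 -1.3 24.0 turn 0.001 at [512.8 -53.2  78. ] 19.5 [0.7 0.5 1.4]
```

Request:
drive_tool(motion=[0.7, -2, 13, 0, 0, -1, 11, 0])

```text
clock: 19.63
eef_pos: [513.5, -53.2, 56.6]
eef_rot: [3.106, 0.041, 1.573]
wrist_force: [0.2, -0.2, -0.8]
finger_gap: 56.7
```

```bash
python3 -c "
from h import *
wait(3);go(511.5,-52.8,54,1.571)"
```

```text
[513.  -53.4  56.4] [3.108 0.041 1.572] 56.4 [ 0.1 -0.5 -0.3] 19.78
tool shift 0.6 -1.5 2.4 turn 0.001 at [513.  -53.4  56.4] 19.8 [ 0.1 -0.5 -0.3]
```

Request:
drive_tool(motion=[0, 0, 0.5, 0], jaw=1, grip_force=50)

```text
clock: 19.87
eef_pos: [513.5, -53.3, 56.6]
eef_rot: [3.107, 0.041, 1.573]
wrist_force: [0.1, -0.0, 0.4]
finger_gap: 52.3
```

```bash
python3 -c "
from h import *
wait(10)"
```

```text
[512.3 -53.4  56. ] [3.109 0.04  1.572] 26.7 [-6.8 -1.1  6. ] 20.37
```

Request:
drive_tool(motion=[0, 0, 0, 0])

```text
clock: 20.45
eef_pos: [512.2, -53.4, 56.1]
eef_rot: [3.11, 0.04, 1.572]
wrist_force: [4.2, -0.0, -4.6]
finger_gap: 26.5
```

```bash
python3 -c "
from h import *
wait(2)"
```

```text
[512.3 -53.4  56.1] [3.11  0.04  1.572] 26.7 [-0.4  0.1  0.6] 20.55
```

Request:
drive_tool(motion=[0, 0, -8, 0, 0, 0, -8, 0])

```text
clock: 20.72
eef_pos: [512.2, -53.0, 71.1]
eef_rot: [3.109, 0.041, 1.572]
wrist_force: [8.0, -2.6, -10.8]
finger_gap: 26.5
```

```bash
python3 -c "
from h import *
wait(3)"
```

```text
[512.2 -53.   71. ] [3.108 0.041 1.572] 26.6 [  7.7  -2.2 -11.3] 20.87
```

Request:
drive_tool(motion=[12, 0.3, -1.2, 0, 12, 0.3, -1.2, 0, 11, 0.3, -1.2, 0])

```text
clock: 21.12
eef_pos: [513.1, -19.4, 71.1]
eef_rot: [3.108, 0.042, 1.57]
wrist_force: [7.0, -2.9, -12.0]
finger_gap: 26.7
```

```bash
python3 -c "
from h import *
wait(3);go(513.4,-6.9,71,1.571)"
```

```text
[513.1 -18.5  71.1] [3.108 0.041 1.571] 26.7 [  5.2   1.7 -11.4] 21.27
tool shift 11.6 0.3 0.1 turn 0.0 at [513.1 -18.5  71.1] 21.3 [  5.2   1.7 -11.4]
```

Request:
drive_tool(motion=[6, 0, -1, 0, 5, 0, -1, 0])

```text
clock: 21.43
eef_pos: [513.4, -7.8, 71.2]
eef_rot: [3.108, 0.042, 1.571]
wrist_force: [6.7, -2.4, -10.3]
finger_gap: 26.9
```

```bash
python3 -c "
from h import *
wait(3);go(513.4,-6.9,71,1.571)"
```

```text
[513.5  -7.4  71.2] [3.108 0.041 1.571] 26.9 [  8.2   2.6 -11.2] 21.58
tool shift 0.5 -0.1 0.2 turn 0.0 at [513.5  -7.4  71.2] 21.6 [  8.2   2.6 -11.2]
```

Request:
drive_tool(motion=[0, 0, 7, 0, 0, 0, 6.5, 0])

```text
clock: 21.75
eef_pos: [513.5, -7.5, 56.4]
eef_rot: [3.108, 0.041, 1.572]
wrist_force: [1.9, 2.3, -6.8]
finger_gap: 26.9
```

```bash
python3 -c "
from h import *
wait(3)"
```

```text
[513.5  -7.6  56.7] [3.109 0.041 1.572] 26.9 [ 2.7  3.  -7. ] 21.9
```

Request:
drive_tool(motion=[0, 0, 0.6, 0], jaw=0.4, grip_force=25)

```text
clock: 21.98
eef_pos: [513.5, -7.7, 55.9]
eef_rot: [3.109, 0.041, 1.572]
wrist_force: [0.2, -0.0, 0.2]
finger_gap: 30.7
```

```bash
python3 -c "
from h import *
wait(9)"
```

```text
[513.6  -7.6  56.2] [3.109 0.041 1.572] 56.1 [-0.6  0.1 -0.1] 22.43
```

Request:
drive_tool(motion=[0, 0, -30, 0, 0, 0, -40, 0])

```text
clock: 22.6
eef_pos: [507.9, -4.8, 121.2]
eef_rot: [3.121, 0.04, 1.572]
wrist_force: [0.5, 0.1, 0.6]
finger_gap: 56.2
```

```bash
python3 -c "
from h import *
wait(1);go(609.3,-9.3,120,1.571-.0254);im=camera('scene');cv2.imwrite('pics/s10.png',cv2.resize(im[190:320,240:420,::-1],None,fx=4,fy=4,interpolation=2))"
```

```text
[510.9  -4.7 129.5] [3.111 0.041 1.571] 56.4 [1.7 0.6 8.3] 22.65
tool shift -4.7 98.4 9.5 turn 0.026 at [510.9  -4.7 129.5] 22.6 [1.7 0.6 8.3]
```

View pics/s10.png

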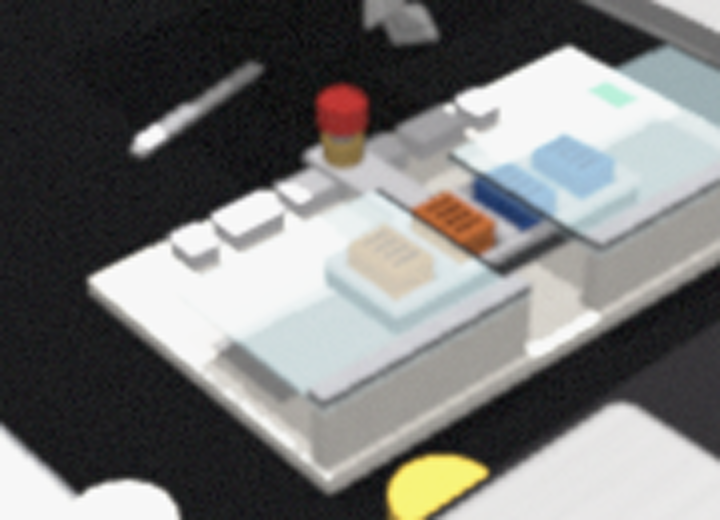

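Pocket 3 with its orange cassette is in the gap (455,222), and both blues are under the far guard. Going for the orange one.

Request:
drive_tool(motion=[-2, 33, 0, 0.026, -2, 33, 0, 0, 0, 30, 0, 0], jaw=0.35)

```text
clock: 22.95
eef_pos: [606.1, -10.0, 131.7]
eef_rot: [3.107, 0.04, 1.545]
wrist_force: [-0.8, -0.0, 0.1]
finger_gap: 61.3
```

```bash
python3 -c "
from h import *
wait(3);go(609.3,-9.3,33,1.571-.0254)"
```

```text
[605.7  -9.9 130.5] [3.109 0.04  1.545] 61.0 [-1.1  0.4  0.6] 23.1
tool shift 0.7 3.6 97.5 turn -0.001 at [605.7  -9.9 130.5] 23.1 [-1.1  0.4  0.6]
```

Request:
drive_tool(motion=[1.5, 0.5, 30, 0, 1.5, 0, 25, 0])

```text
clock: 23.27
eef_pos: [609.5, -9.2, 78.3]
eef_rot: [3.101, 0.04, 1.545]
wrist_force: [-0.0, -0.6, -1.3]
finger_gap: 61.6
```

```bash
python3 -c "
from h import *
wait(3);go(609.3,-9.3,33,1.571-.0254)"
```

```text
[608.9  -9.2  78.6] [3.104 0.04  1.545] 61.2 [-0.1 -0.8  0.8] 23.42
tool shift -0.1 0.4 45.6 turn -0.001 at [608.9  -9.2  78.6] 23.4 [-0.1 -0.8  0.8]
```

Request:
drive_tool(motion=[1, -1, 18, 0, 1, -1, 15, 0])

```text
clock: 23.58
eef_pos: [610.1, -8.6, 50.8]
eef_rot: [3.096, 0.04, 1.545]
wrist_force: [-0.6, 0.4, -1.5]
finger_gap: 61.0
```

```bash
python3 -c "
from h import *
wait(3);go(609.3,-9.3,33,1.571-.0254)"
```

```text
[610.   -8.6  51. ] [3.097 0.04  1.545] 61.1 [-0.2 -1.   1. ] 23.73
tool shift -0.7 -0.7 18.0 turn -0.001 at [610.   -8.6  51. ] 23.7 [-0.2 -1.   1. ]
```

Request:
drive_tool(motion=[0, -2, 12, 0, 0, -1, 6, 0])

```text
clock: 23.9
eef_pos: [609.5, -9.4, 36.2]
eef_rot: [3.092, 0.041, 1.545]
wrist_force: [-0.5, 0.3, -1.1]
finger_gap: 61.2
```

```bash
python3 -c "
from h import *
wait(3);go(609.3,-9.3,33,1.571-.0254)"
```

```text
[609.6  -9.4  36.4] [3.092 0.041 1.545] 60.8 [ 0.8  0.1 -0.5] 24.05
tool shift 0.1 -0.3 3.4 turn -0.001 at [609.6  -9.4  36.4] 24.1 [ 0.8  0.1 -0.5]
```

Request:
drive_tool(motion=[0, 0, 3.5, 0], jaw=1, grip_force=25)

```text
clock: 24.13
eef_pos: [610.3, -9.5, 33.8]
eef_rot: [3.091, 0.041, 1.545]
wrist_force: [1.6, -0.3, 0.1]
finger_gap: 57.3
```

```bash
python3 -c "
from h import *
wait(8)"
```

```text
[609.8  -9.5  33. ] [3.092 0.041 1.545] 39.4 [ 0.3  1.3 -1.2] 24.53
```

Request:
drive_tool(motion=[0, 0, -10, 0, 0, 0, -30, 0, 0, 0, -40, 0, 0, 0, -20, 0])

```text
clock: 24.87
eef_pos: [602.2, -5.2, 132.8]
eef_rot: [3.102, 0.04, 1.545]
wrist_force: [-0.2, -0.5, 0.1]
finger_gap: 39.3
```

```bash
python3 -c "
from h import *
wait(1);go(504,315,130,1.571)"
```

```text
[603.3  -5.1 135.8] [3.098 0.04  1.545] 39.8 [0.3 0.3 2.9] 24.92
tool shift 317.4 -107.7 5.8 turn -0.026 at [603.3  -5.1 135.8] 24.9 [0.3 0.3 2.9]
```

Request:
drive_tool(motion=[39, -13, 0, 0, 39, -13, 0, 0, 39, -13, 0, 0, 39, -13, 0, 0, 39, -13, 0, 0, 39, -13, 0, 0, 39, -13, 0, 0, 36, -12, 0, -0.02])

```text
clock: 25.58
eef_pos: [509.6, 308.8, 127.2]
eef_rot: [3.086, 0.04, 1.552]
wrist_force: [0.1, 0.1, 0.3]
finger_gap: 39.3
```

```bash
python3 -c "
from h import *
wait(2);go(504,315,14,1.571)"
```

```text
[508.6 311.4 126.9] [3.086 0.039 1.558] 40.0 [ 0.6 -0.1 -0.2] 25.68
tool shift 3.5 -4.6 112.9 turn -0.013 at [508.6 311.4 126.9] 25.7 [ 0.6 -0.1 -0.2]
```

Request:
drive_tool(motion=[2, -3, 30, 0, 2, -2, 30, 0, 2, -1, 30, 0])

```text
clock: 25.93
eef_pos: [510.6, 317.4, 42.2]
eef_rot: [3.074, 0.033, 1.562]
wrist_force: [0.6, 0.3, -0.2]
finger_gap: 39.7
```

```bash
python3 -c "
from h import *
wait(3);go(504,315,15,1.571)"
```

```text
[509.4 316.2  41. ] [3.079 0.036 1.561] 39.2 [-0.3  0.   0.8] 26.08
tool shift -1.3 -5.4 26.0 turn -0.01 at [509.4 316.2  41. ] 26.1 [-0.3  0.   0.8]
```

Request:
drive_tool(motion=[-1, -3, 14, 0, 0, 0, 10, 0])

```text
clock: 26.25
eef_pos: [510.6, 314.9, 22.1]
eef_rot: [3.074, 0.032, 1.56]
wrist_force: [-0.2, 0.6, -0.3]
finger_gap: 39.3
```

```bash
python3 -c "
from h import *
wait(3);go(504,315,15,1.571)"
```

```text
Traceback (most recent call last):
  File "h.py", line 31, in wait
    for i in range(n): im=camera("top")
                          ~~~~~~^^^^^^^
ValueError: 200 camera calls are used up
```

The camera budget is used up, because my waits drew on it. From here I go by pose, force and finger gap only.

Request:
drive_tool(motion=[0, -1, 6, 0])

```text
clock: 26.33
eef_pos: [511.0, 314.7, 17.3]
eef_rot: [3.072, 0.031, 1.559]
wrist_force: [-0.3, -0.2, -1.0]
finger_gap: 39.8
```

Request:
drive_tool(motion=[0, 0, 1, 0])

```text
clock: 26.42
eef_pos: [511.4, 314.5, 16.8]
eef_rot: [3.071, 0.031, 1.559]
wrist_force: [-0.1, -0.2, -0.2]
finger_gap: 39.5
```

Request:
drive_tool(motion=[0, -1, 3, 0])

```text
clock: 26.5
eef_pos: [511.5, 314.6, 15.1]
eef_rot: [3.069, 0.03, 1.559]
wrist_force: [0.5, -0.4, -1.2]
finger_gap: 39.9
```

Request:
drive_tool(motion=[0, 0, 0.5, 0, 0, 0, 0.5, 0, 0, 0, 0.5, 0, 0, 0, 0, 0], jaw=0.4)

```text
clock: 26.83
eef_pos: [512.5, 315.0, 15.5]
eef_rot: [3.067, 0.029, 1.558]
wrist_force: [-0.4, 0.9, 0.2]
finger_gap: 56.4
```

Request:
drive_tool(motion=[0, 0, -35, 0, 0, 0, -40, 0, 0, 0, -35, 0])

```text
clock: 27.08
eef_pos: [501.2, 316.3, 120.8]
eef_rot: [3.08, 0.036, 1.558]
wrist_force: [0.5, 0.6, 0.9]
finger_gap: 56.6
```

```bash
python3 -c "
from h import *
go(513,-7.5,125,1.571)"
```

```text
tool shift -323.6 15.8 -4.2 turn -0.013 at [501.2 316.3 120.8] 27.1 [0.5 0.6 0.9]
```

Request:
drive_tool(motion=[-39, 1, 0, 0, -39, 1, 0, 0, -39, 1, 0, 0, -39, 1, 0, 0, -39, 1, 0, 0, -39, 1, 0, 0, -39, 1, 0, -0.01, -36, 1, 0, 0])

```text
clock: 27.75
eef_pos: [508.2, 3.5, 143.2]
eef_rot: [3.062, 0.03, 1.58]
wrist_force: [2.2, -0.1, -0.7]
finger_gap: 56.2
```

Request:
drive_tool(motion=[0, 0, 0, 0])

```text
clock: 27.83
eef_pos: [508.3, -1.4, 143.8]
eef_rot: [3.061, 0.031, 1.576]
wrist_force: [0.4, 0.3, -0.7]
finger_gap: 56.5
```

```bash
python3 -c "
from h import *
go(512.5,-7.5,55,1.571)"
```

```text
tool shift -6.1 4.2 88.8 turn 0.005 at [508.3  -1.4 143.8] 27.8 [ 0.4  0.3 -0.7]
```

```bash
cat >> h.py <<'E'
from scipy.spatial.transform import Rotation as Ro
def go(x,y,z,yaw=None):
    s=read_state();R=Ro.from_euler("xyz",s["eef_rot"]).as_matrix()
    print("tool shift",(R.T@(np.array([x,y,z])-s["eef_pos"])).round(1),"turn",None if yaw is None else round(s["eef_rot"][2]-yaw,3),"at",s["eef_pos"].round(1),s["eef_rot"].round(3),round(s["clock"],1),s["wrist_force"].round(1),round(s["finger_gap"],1))
E
python3 -c "
from h import *
go(512.5,-7.5,85,1.571)"
```

```text
tool shift [-4.3 -0.6 59.2] turn 0.005 at [508.3  -1.4 143.8] [3.061 0.031 1.576] 27.8 [ 0.4  0.3 -0.7] 56.5
```

Request:
drive_tool(motion=[-3, 0, 20, 0, -1, 0, 20, 0, 0, 0, 12, 0, 0, 0, 0, 0])

```text
clock: 28.17
eef_pos: [513.8, -9.5, 92.8]
eef_rot: [3.056, 0.031, 1.57]
wrist_force: [-0.8, 0.2, -0.2]
finger_gap: 56.4
```

```bash
python3 -c "
from h import *
go(512.5,-7.5,55,1.571)"
```

```text
tool shift [ 3.2 -4.5 37.4] turn -0.001 at [513.8  -9.5  92.8] [3.056 0.031 1.57 ] 28.2 [-0.8  0.2 -0.2] 56.4
```

Request:
drive_tool(motion=[2, -3, 20, 0, 1, -2, 14, 0, 0, 0, 3, 0])

```text
clock: 28.42
eef_pos: [513.1, -6.6, 56.7]
eef_rot: [3.053, 0.031, 1.571]
wrist_force: [0.2, -1.1, -0.0]
finger_gap: 56.3
```

```bash
python3 -c "
from h import *
go(512.5,-7.5,55,1.571)"
```

```text
tool shift [-0.8 -0.7  1.7] turn -0.0 at [513.1  -6.6  56.7] [3.053 0.031 1.571] 28.4 [ 0.2 -1.1 -0. ] 56.3
```

Request:
drive_tool(motion=[-1, -1, 3, 0, 0, 0, 0, 0, 0, 0, 0.3, 0, 0, 0, 0.3, 0, 0, 0, 0.3, 0, 0, 0, 0.3, 0, 0, 0, 0.3, 0, 0, 0, 0.3, 0], jaw=1, grip_force=55)

```text
clock: 29.08
eef_pos: [513.9, -7.0, 55.7]
eef_rot: [3.05, 0.031, 1.572]
wrist_force: [-2.5, 1.0, 4.9]
finger_gap: 27.1
```

Request:
drive_tool(motion=[0, 0, 0, 0, 0, 0, 0, 0])

```text
clock: 29.25
eef_pos: [513.9, -7.0, 55.8]
eef_rot: [3.05, 0.031, 1.572]
wrist_force: [0.4, -0.7, -1.0]
finger_gap: 26.9
```

Request:
drive_tool(motion=[0.2, 0.7, -8, 0, 0.2, 0.7, -8, 0])

```text
clock: 29.42
eef_pos: [513.8, -6.4, 70.6]
eef_rot: [3.05, 0.031, 1.572]
wrist_force: [5.8, -2.0, -11.3]
finger_gap: 27.0
```

```bash
python3 -c "
from h import *
go(515,39.1,71.3,1.571)"
```

```text
tool shift [45.5  1.4 -2. ] turn 0.001 at [513.8  -6.4  70.6] [3.05  0.031 1.572] 29.4 [  5.8  -2.  -11.3] 27.0
```

Request:
drive_tool(motion=[12, 0.4, -1, 0, 12, 0.4, -1, 0, 11, 0.3, -1, 0, 0, 0, 0, 0])

```text
clock: 29.75
eef_pos: [514.8, 28.2, 71.8]
eef_rot: [3.05, 0.033, 1.57]
wrist_force: [5.2, 1.7, -11.2]
finger_gap: 26.4
```

```bash
python3 -c "
from h import *
go(515,39.1,71.3,1.571)"
```

```text
tool shift [10.9  0.2  0.1] turn -0.001 at [514.8  28.2  71.8] [3.05  0.033 1.57 ] 29.8 [  5.2   1.7 -11.2] 26.4
```

Request:
drive_tool(motion=[6, 0.1, -0.3, 0, 4.5, 0.1, 0, 0, 0, 0, 0, 0])

```text
clock: 30.0
eef_pos: [515.1, 39.1, 70.0]
eef_rot: [3.051, 0.034, 1.571]
wrist_force: [4.9, 2.0, -11.7]
finger_gap: 27.0
```

```bash
python3 -c "
from h import *
go(515,39.1,56,1.571)"
```

```text
tool shift [ 0.5 -1.3 13.9] turn -0.0 at [515.1  39.1  70. ] [3.051 0.034 1.571] 30.0 [  4.9   2.  -11.7] 27.0
```

Request:
drive_tool(motion=[0.2, -0.6, 7, 0, 0.2, -0.6, 6, 0, 0, 0, 0.5, 0])

```text
clock: 30.25
eef_pos: [515.2, 39.1, 55.6]
eef_rot: [3.05, 0.034, 1.571]
wrist_force: [-7.9, 0.3, 19.2]
finger_gap: 27.1
```

Request:
drive_tool(motion=[0, 0, 1, 0])

```text
clock: 30.33
eef_pos: [515.3, 39.1, 55.4]
eef_rot: [3.051, 0.034, 1.571]
wrist_force: [-16.7, 1.0, 31.0]
finger_gap: 26.8
```

Request:
drive_tool(motion=[0, 0, -0.3, 0, 0, 0, 0, 0, 0, 0, 0, 0, 0, 0, 0, 0, 0, 0, 0, 0, 0, 0, 0, 0], jaw=0.4, grip_force=25)

```text
clock: 30.83
eef_pos: [515.9, 38.8, 55.8]
eef_rot: [3.049, 0.034, 1.57]
wrist_force: [0.2, 0.4, 0.4]
finger_gap: 56.0
```

Request:
drive_tool(motion=[0, 2, -25, 0, 0, 2, -30, 0])

```text
clock: 31.0
eef_pos: [512.0, 40.4, 106.9]
eef_rot: [3.059, 0.034, 1.57]
wrist_force: [0.1, 0.4, 0.3]
finger_gap: 56.6
```

Request:
drive_tool(motion=[0, 0, 0, 0.015, 0, 0, 0, 0.01])

```text
clock: 31.17
eef_pos: [514.0, 40.6, 111.6]
eef_rot: [3.051, 0.032, 1.544]
wrist_force: [0.4, 0.7, -0.8]
finger_gap: 56.2
```

```bash
python3 -c "
from h import *
go(609.3,-9.3,120,1.5456)"
```

```text
tool shift [-47.6  96.8   1.9] turn -0.001 at [514.   40.6 111.6] [3.051 0.032 1.544] 31.2 [ 0.4  0.7 -0.8] 56.2
```

Request:
drive_tool(motion=[-16, 32, 0, 0, -16, 32, 0, 0, -14, 31, 1, 0, 0, 0, 0, 0], jaw=0.3)

```text
clock: 31.5
eef_pos: [609.4, -8.9, 118.5]
eef_rot: [3.052, 0.031, 1.545]
wrist_force: [-0.6, -0.3, -0.4]
finger_gap: 65.6
```

```bash
python3 -c "
from h import *
go(609.3,-9.3,75,1.5456)"
```

```text
tool shift [ 1.  -4.  43.3] turn -0.001 at [609.4  -8.9 118.5] [3.052 0.031 1.545] 31.5 [-0.6 -0.3 -0.4] 65.6
```

Request:
drive_tool(motion=[0.7, -2, 21, 0, 0.7, -2, 19, 0, 0, 0, 0, 0])

```text
clock: 31.75
eef_pos: [609.4, -9.9, 74.0]
eef_rot: [3.054, 0.031, 1.542]
wrist_force: [-0.1, 0.3, -1.0]
finger_gap: 65.8
```

```bash
python3 -c "
from h import *
go(609.3,-9.3,34,1.5456)"
```

```text
tool shift [ 1.9 -3.6 39.8] turn -0.004 at [609.4  -9.9  74. ] [3.054 0.031 1.542] 31.8 [-0.1  0.3 -1. ] 65.8
```

Request:
drive_tool(motion=[1, -2, 15, 0, 1, -1, 13, 0, 0, 0, 0, 0])

```text
clock: 32.0
eef_pos: [607.7, -8.3, 43.8]
eef_rot: [3.056, 0.031, 1.542]
wrist_force: [0.8, -0.0, 0.2]
finger_gap: 66.0
```

```bash
python3 -c "
from h import *
go(609.3,-9.3,34,1.5456)"
```

```text
tool shift [-0.6  0.7  9.9] turn -0.004 at [607.7  -8.3  43.8] [3.056 0.031 1.542] 32.0 [ 0.8 -0.   0.2] 66.0
```

Request:
drive_tool(motion=[-0.5, 0.7, 9.5, 0, 0, 0, 0.5, 0])

```text
clock: 32.17
eef_pos: [609.4, -9.0, 33.9]
eef_rot: [3.056, 0.031, 1.542]
wrist_force: [-0.5, 1.1, -1.0]
finger_gap: 65.9
```

Request:
drive_tool(motion=[0, 0, 0, 0, 0, 0, 0, 0, 0, 0, 0, 0, 0, 0, 0, 0, 0, 0, 0, 0, 0, 0, 0, 0, 0, 0, 0, 0, 0, 0, 0, 0], jaw=1, grip_force=25)

```text
clock: 32.83
eef_pos: [610.9, -9.0, 36.8]
eef_rot: [3.052, 0.031, 1.542]
wrist_force: [0.1, 0.7, 0.4]
finger_gap: 39.6
```

Request:
drive_tool(motion=[0, 0.8, -10, 0, 0.5, 2, -25, 0, 0.5, 2, -30, 0, 0, 0, -30, 0, 0, 0, 0, 0])

```text
clock: 33.25
eef_pos: [606.1, -4.7, 136.6]
eef_rot: [3.056, 0.031, 1.542]
wrist_force: [0.8, -0.2, 0.7]
finger_gap: 39.7
```

```bash
python3 -c "
from h import *
go(504,365,135,1.571)"
```

```text
tool shift [ 366.5 -111.6  -19.4] turn -0.029 at [606.1  -4.7 136.6] [3.056 0.031 1.542] 33.2 [ 0.8 -0.2  0.7] 39.7
```

Request:
drive_tool(motion=[39, -12, -2, 0, 39, -12, -2, 0, 39, -12, -2, 0, 39, -12, -2, 0, 39, -12, -2, 0, 39, -12, -2, 0, 39, -12, -2, 0, 39, -12, -2, 0])

```text
clock: 33.92
eef_pos: [519.2, 312.2, 141.9]
eef_rot: [3.045, 0.03, 1.53]
wrist_force: [0.3, 0.2, -0.4]
finger_gap: 39.9
```

```bash
python3 -c "
from h import *
go(504,367,135,1.571)"
```

```text
tool shift [ 54.3 -17.9   3.6] turn -0.041 at [519.2 312.2 141.9] [3.045 0.03  1.53 ] 33.9 [ 0.3  0.2 -0.4] 39.9
```

Request:
drive_tool(motion=[25, -9, 0, 0, 23, -8, 0, -0.03, 0, 0, 0, 0])

```text
clock: 34.17
eef_pos: [500.1, 369.9, 140.1]
eef_rot: [3.045, 0.031, 1.567]
wrist_force: [-1.4, -0.1, -0.4]
finger_gap: 39.6
```

```bash
python3 -c "
from h import *
go(504,367,45,1.571)"
```

```text
tool shift [ 0.1 -5.2 95.1] turn -0.004 at [500.1 369.9 140.1] [3.045 0.031 1.567] 34.2 [-1.4 -0.1 -0.4] 39.6
```

Request:
drive_tool(motion=[0, -2, 30, 0, 0, -2, 30, 0, 0, -1, 28, 0, 0, 0, 0, 0])

```text
clock: 34.5
eef_pos: [504.1, 368.9, 52.7]
eef_rot: [3.04, 0.028, 1.57]
wrist_force: [-0.5, -0.6, -1.1]
finger_gap: 39.7
```

```bash
python3 -c "
from h import *
go(504,367,20,1.571)"
```

```text
tool shift [-0.9 -3.4 32.5] turn -0.001 at [504.1 368.9  52.7] [3.04  0.028 1.57 ] 34.5 [-0.5 -0.6 -1.1] 39.7
```

Request:
drive_tool(motion=[0, -2, 18, 0, 0, -1, 13, 0, 0, 0, 0, 0])

```text
clock: 34.75
eef_pos: [505.7, 367.2, 23.6]
eef_rot: [3.039, 0.027, 1.568]
wrist_force: [-0.8, 0.5, -0.1]
finger_gap: 39.2
```

Request:
drive_tool(motion=[0, 0, 1.5, 0])

```text
clock: 34.83
eef_pos: [506.4, 367.2, 23.3]
eef_rot: [3.038, 0.027, 1.567]
wrist_force: [-0.0, 0.9, 0.5]
finger_gap: 39.7
```

Request:
drive_tool(motion=[0, -1, 5, 0])

```text
clock: 34.92
eef_pos: [506.8, 367.4, 20.0]
eef_rot: [3.036, 0.025, 1.567]
wrist_force: [-0.3, -0.6, 0.8]
finger_gap: 39.6
```

Request:
drive_tool(motion=[0, 0, 1, 0, 0, 0, 0.5, 0])

```text
clock: 35.08
eef_pos: [507.5, 367.6, 19.8]
eef_rot: [3.034, 0.024, 1.567]
wrist_force: [0.1, 0.4, -0.5]
finger_gap: 39.5
```

Request:
drive_tool(motion=[0, 0, 0.4, 0, 0, 0, 0.3, 0, 0, 0, 0.3, 0, 0, 0, 0, 0, 0, 0, 0, 0], jaw=0.4)

```text
clock: 35.5
eef_pos: [508.4, 368.2, 20.7]
eef_rot: [3.032, 0.023, 1.567]
wrist_force: [-0.9, 0.1, -0.8]
finger_gap: 56.4
```

Request:
drive_tool(motion=[0, 3, -35, 0, 0, 3, -40, 0, 0, 3, -30, 0, 0, 0, 0, 0])

```text
clock: 35.83
eef_pos: [504.7, 369.9, 127.8]
eef_rot: [3.037, 0.026, 1.567]
wrist_force: [-0.1, 0.1, 0.6]
finger_gap: 56.2
```

```bash
python3 -c "
from h import *
go(514,39,130,1.571)"
```

```text
tool shift [-330.8    9.9    7.4] turn -0.004 at [504.7 369.9 127.8] [3.037 0.026 1.567] 35.8 [-0.1  0.1  0.6] 56.2
```

Request:
drive_tool(motion=[-39, 1, 1, 0, -39, 1, 1, 0, -39, 1, 1, 0, -39, 1, 1, 0, -39, 1, 1, 0, -39, 1, 1, 0, -39, 1, 1, 0, -39, 1, 1, 0])

```text
clock: 36.5
eef_pos: [511.7, 52.4, 128.8]
eef_rot: [3.031, 0.022, 1.577]
wrist_force: [1.8, 0.6, -0.5]
finger_gap: 56.7
```

Request:
drive_tool(motion=[0, 0, 0, 0])

```text
clock: 36.58
eef_pos: [511.6, 47.2, 128.7]
eef_rot: [3.031, 0.023, 1.573]
wrist_force: [0.1, 0.1, 0.4]
finger_gap: 56.2
```

```bash
python3 -c "
from h import *
go(514.5,39,85,1.571)"
```

```text
tool shift [-7.2 -2.  43.9] turn 0.002 at [511.6  47.2 128.7] [3.031 0.023 1.573] 36.6 [0.1 0.1 0.4] 56.2
```

Request:
drive_tool(motion=[-4, -1, 20, 0, -2, 0, 20, 0, 0, 0, 3, 0, 0, 0, 0, 0])

```text
clock: 36.92
eef_pos: [516.0, 37.0, 85.3]
eef_rot: [3.028, 0.023, 1.567]
wrist_force: [0.4, -0.4, -0.3]
finger_gap: 56.5
```

```bash
python3 -c "
from h import *
go(515,39,55,1.571)"
```

```text
tool shift [ 2.7 -4.4 30. ] turn -0.004 at [516.   37.   85.3] [3.028 0.023 1.567] 36.9 [ 0.4 -0.4 -0.3] 56.5
```

Request:
drive_tool(motion=[1.5, -3, 17, 0, 1, -2, 13, 0, 0, 0, 0, 0])

```text
clock: 37.17
eef_pos: [515.3, 40.3, 56.3]
eef_rot: [3.026, 0.023, 1.568]
wrist_force: [-0.3, -0.3, -0.1]
finger_gap: 56.2
```

```bash
python3 -c "
from h import *
go(515,39,54,1.571)"
```

```text
tool shift [-1.2 -0.6  2.2] turn -0.003 at [515.3  40.3  56.3] [3.026 0.023 1.568] 37.2 [-0.3 -0.3 -0.1] 56.2
```

Request:
drive_tool(motion=[-1.2, -0.7, 3, 0, 0, 0, 0, 0, 0, 0, 0.3, 0, 0, 0, 0.3, 0, 0, 0, 0.3, 0, 0, 0, 0.3, 0, 0, 0, 0.3, 0, 0, 0, 0.3, 0], jaw=1, grip_force=55)

```text
clock: 37.83
eef_pos: [515.3, 40.1, 55.5]
eef_rot: [3.026, 0.023, 1.57]
wrist_force: [-2.6, -0.2, 2.9]
finger_gap: 27.2
```

Request:
drive_tool(motion=[0, 0, 0, 0, 0, 0, 0, 0])

```text
clock: 38.0
eef_pos: [515.3, 40.1, 55.6]
eef_rot: [3.026, 0.023, 1.57]
wrist_force: [0.2, 0.6, -1.9]
finger_gap: 27.1
```

Request:
drive_tool(motion=[0.2, 0.9, -8, 0, 0.2, 0.9, -8, 0])

```text
clock: 38.17
eef_pos: [515.2, 40.5, 70.5]
eef_rot: [3.026, 0.024, 1.57]
wrist_force: [5.8, -2.2, -12.1]
finger_gap: 26.8
```

```bash
python3 -c "
from h import *
go(516.2,85.1,71.3,1.571)"
```

```text
tool shift [44.6  1.2 -1.8] turn -0.001 at [515.2  40.5  70.5] [3.026 0.024 1.57 ] 38.2 [  5.8  -2.2 -12.1] 26.8
```

Request:
drive_tool(motion=[12, 0.4, -1, 0, 12, 0.4, -1, 0, 11, 0.3, -1, 0, 0, 0, 0, 0])

```text
clock: 38.5
eef_pos: [516.1, 75.1, 72.1]
eef_rot: [3.027, 0.025, 1.568]
wrist_force: [5.6, 1.6, -11.2]
finger_gap: 26.9
```

```bash
python3 -c "
from h import *
go(516.3,86.1,71.3,1.571)"
```

```text
tool shift [11.   0.1  0.5] turn -0.003 at [516.1  75.1  72.1] [3.027 0.025 1.568] 38.5 [  5.6   1.6 -11.2] 26.9
```

Request:
drive_tool(motion=[6, 0.1, -0.3, 0, 4.6, 0.1, 0, 0, 0, 0, 0, 0])

```text
clock: 38.75
eef_pos: [516.4, 86.0, 70.5]
eef_rot: [3.027, 0.026, 1.569]
wrist_force: [5.0, 1.4, -11.0]
finger_gap: 27.3
```

```bash
python3 -c "
from h import *
go(516.3,86.1,55.5,1.571)"
```

```text
tool shift [ 0.5 -1.9 14.9] turn -0.002 at [516.4  86.   70.5] [3.027 0.026 1.569] 38.8 [  5.    1.4 -11. ] 27.3
```

Request:
drive_tool(motion=[0.2, -0.9, 7, 0, 0.2, -0.8, 6.5, 0, 0, 0, 0.5, 0])

```text
clock: 39.0
eef_pos: [516.6, 86.1, 55.4]
eef_rot: [3.027, 0.026, 1.569]
wrist_force: [-5.8, 0.2, 12.1]
finger_gap: 26.9
```

Request:
drive_tool(motion=[0, 0, 0.7, 0])

```text
clock: 39.08
eef_pos: [516.7, 86.1, 55.3]
eef_rot: [3.027, 0.026, 1.569]
wrist_force: [-14.3, -0.7, 24.6]
finger_gap: 27.2
```

Request:
drive_tool(motion=[0, 0, -0.3, 0, 0, 0, 0, 0, 0, 0, 0, 0, 0, 0, 0, 0, 0, 0, 0, 0, 0, 0, 0, 0], jaw=0.4, grip_force=25)

```text
clock: 39.58
eef_pos: [517.5, 86.0, 55.9]
eef_rot: [3.024, 0.026, 1.568]
wrist_force: [0.4, -0.4, -0.4]
finger_gap: 56.2
```

Request:
drive_tool(motion=[0, 2.5, -25, 0, 0, 2.5, -30, 0, 0, 3, -35, 0, -30, -20, -20, 0, -30, -20, -20, 0, 0, 0, 0, 0])

```text
clock: 40.08
eef_pos: [468.3, 28.5, 186.8]
eef_rot: [3.028, 0.027, 1.572]
wrist_force: [-0.5, 0.1, 0.6]
finger_gap: 56.6
```

```bash
python3 -c "
from h import *
s=read_state();print(s['eef_pos'],s['wrist_force'],s['qd'],s['finger_gap'])"
```

```text
[468.3178949   28.46993072 186.83523551] [-0.48043851  0.06776561  0.6108101 ] [ 0.0558023   0.06983227 -0.0195748   0.00293154 -0.04941904  0.06980783] 56.60183859791349
```

```bash
python3 -c "
from cell import *
print(sign_off())"
```

```text
the job is handed in; nothing more can be done
None
```

I handed the job in at about 40 s, but the second half of the run was never checked by camera. I spent all 200 camera calls early because I used camera calls as waits.

**What was done:**
- The two blue cassettes went into pockets 1 and 2.
- The two orange ones, from pockets 3 and 4, were released over the steel tray at about (511, 315) and (507, 367) mm.
- The carriage was stepped one notch at a time through all four advances.

**Checked in pictures:** both blues sat level in their pockets. The first two notches were each reached with the knob down, and both blues were under the far guard once pocket 3 was in the gap.

**Checked only from pose, force and finger gap:**
- **Orange cassettes:** the fingers stayed about 39.5 mm apart on each until I opened them to 56 mm over the tray. I released them 2–3 mm above the tray floor.
- **Last two notches:** both moves were 46 mm. The knob pushed back at 31 N and 25 N when fully down, at the locked height of about 55.4 mm. If the pin had been riding on the comb it would have read about 66 mm.
- **At hand-in:** the arm was clear of everything, with wrist force near zero.

**What went less well:**
- **First grasp:** my first try on a blue closed above the cassette without moving it, and I redid it.
- **Tool tilt:** the tool slowly leaned to about 6–7° by the end. The last grips still held.
- **Final view:** I had no camera look at the tray, the slide or the loose objects at the end.

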